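# Register a control unit in the bench fixture and probe its three studs

## Robot

A 6-joint arm with a two-finger parallel gripper is mounted at the origin on the work surface. World frame = base frame: x ahead of the robot, y to its left, z up, the work surface at z = 0. Lengths are in m, angles in degrees, forces in N, time in s.
With the tool pointing down it reaches from about 0.3 to 0.75 m from the base axis. Payload 8.5 kg.
Tool frame: the origin (TCP) lies between the finger pads; the fingertips stand 8 mm ahead of it and the grasp point (between the pads) lies 11 mm behind it; y points along the fingers, z is the direction in which the jaws open and shut, and the axes are right-handed (so a half turn about y gives the same grasp; the last joint's range is limited). The gripper opens to 85 mm and grips with 20 to 120 N. Pads are 22 mm wide; open, the fingers measure 114 mm over their backs; the gripper's body (76 mm by 85 mm) begins 54 mm behind the grasp point. The pads swing forward as they close: fully open they stand 13 mm farther back than shut.
Start: joints at [-87.622, 21.807, 74.336, -0, 83.858, -12.336], TCP at [0.14, -0.532, 0.239] pointing down, gripper open.
Joint ranges: [-178.18, 178.18], [-50.72, 133.34], [12.68, 142.11], [-81.47, 261.47], [9.98, 163.14], [-165.26, 165.26]. Speed limits (degrees/s): [136.94, 136.94, 180, 180, 180, 180].

## Interface

Orientations are given as a 3x3 rotation matrix whose columns are the frame's x, y, z axes.
In Python, from rig import env, get_image gives the robot as it stands.
- The arm moves only by the tool move_arm, never from a script. Its argument "targets" is one flat list of numbers, 6 for each row, row after row: the shift along the tool's x, y, z in mm, then the turn, a rotation vector about the tool's x, y, z in rad. A call has exactly 5 rows; each row shifts and turns the commanded pose from where the row before left it, along the tool's axes as they then stand; what a row does not reach is not made up. A row lasts 1/8 s, in which the tool goes at most 62.5 mm and 10.7 degrees, less where a joint would pass 70% of its speed; a pose out of reach is approached as far as the arm can. A call is refused whole if a number of a shift passes 62.5 or a number of a turn 0.188, either way. A call with a gripper value outside its range is refused whole. "hand" is the opening, from -1 (shut) to 1 (fully open), so that 0 is half open, set as the call begins (left out, the last holds). The fingers move at their own pace and stop on an object; "squeeze" is the grip in N (left out, the last holds). Time passes only in rows, so rows that do not move let the fingers close, or fill a call up. It gives the time, the measured TCP pose, the force and the opening at its end, in the units of the state.
- env.observe(): the state, without advancing time (a new reading comes with each control period).
- get_image(name): name is "scene" or "top"; returns a dict with "pixels" (400x640x3 uint8, red, green, blue), "z_map" (400x640 float32, m along the optical axis (not along the pixel's ray), 0 where there is no reading), "intrinsics" (3x3 intrinsics, pixels), "R" (3x3) and "t" (3): a world point X has camera coordinates R X + t. Camera axes: x right, y down, z forward; pixel columns grow to the right and rows downward; lengths in m; the calibration is good to about 2 mm. A picture is of the moment at which its call begins.
- env.close_job(): hands the job in, once; it reports no verdict.
The state is a dict: "time_s": time; "q": joint angles; "qvel": joint speeds; "joint_efforts": joint torques, N m; "position": TCP position; "tool_rot": TCP orientation; "ft_force": force on the tool from outside, world axes, zero at the start; "wrist_torque": the same for the moment, N m; "grip_width": finger opening in m.
Only numpy, scipy, OpenCV 4.12 (cv2) and the standard library are available. Lean on these libraries where they do the work, as an engineer would, in place of code of your own. Each camera call takes 0.05 s, during which the arm holds its last target.

## Task

Push the loose aluminium control unit along the fixture plate, without lifting it, until it is fully home against both steel stops, squarely in their corner. Then take the test probe out of its fork stand and press its spring tip gently down on top of the three brass studs in order, thickest, middle, thinnest, for about half a second each, the unit staying home. Finally hang the probe upright in the fork again, resting on its collar, let go of it, and leave the wrench and socket where they are.

Things in the scene. Friction and masses are not known exactly. Their poses are not given: they have to be found in the camera images.
- fixture: Fixed dark steel base plate 210 (x) x 260 (y) x 10 mm on the bench; its pose varies. Origin: plate centre, on the bench. Two straight steel stops 16 mm thick stand 18 mm above the plate: the long one along its far (+x) edge with its inner face at x = +85 mm (from y = -80 to +120), the short one along its left (+y) edge with its inner face at y = +110 mm (from x = -45 to +85). The -x and -y sides are open.
- fixture_corner (a point): Where the inner faces of the two stops meet, at the level of the plate's upper face; axes as the fixture.
- unit: Loose aluminium housing 80 (x) x 120 (y) x 30 mm, about 0.4 kg, on the plate 25 to 65 mm from home along each axis and turned up to 0.3 rad; slides easily (friction 0.25). Origin: centre of its underside; z up. On its top: three brass studs and a black block 26 x 40 x 8 mm at (+22, +34) mm. Home: +x face on the long stop, +y face on the short stop, gaps and misfit under 3 mm.
- unit_corner (a point): The unit's lower corner at its +x, +y side; it meets fixture_corner when the unit is home.
- stud_thick: Round brass stud of 24 mm diameter, 10 mm tall, upright on the unit's top at (-15, +32) mm of the unit's frame. Origin: centre of its foot.
- stud_thick_top (a point): Centre of the flat top of the thick stud, 40 mm above the unit's underside.
- stud_middle: Round brass stud of 16 mm diameter, 10 mm tall, upright at (+15, -7) mm of the unit's frame. Origin: centre of its foot.
- stud_middle_top (a point): Centre of the flat top of the middle stud, 40 mm above the unit's underside.
- stud_thin: Round brass stud of 10 mm diameter, 10 mm tall, upright at (-17, -40) mm of the unit's frame. Origin: centre of its foot.
- stud_thin_top (a point): Centre of the flat top of the thin stud, 40 mm above the unit's underside.
- probe_stand: Fixed stand on the left or the right of the fixture: grey base 90 x 80 x 12 mm, a post at its back (x = +28 to +44 mm) and a level fork of two prongs whose upper face is 115 mm above the bench. The slot between the prongs is 24 mm wide, runs along x and is open towards -x (the prongs end at x = -27 mm). Origin: on the bench, below the middle of the slot. Nothing stands higher than the fork.
- probe: Loose test probe, 131 g, upright, symmetric about its z axis. Origin: centre of the underside of its collar. Collar: 38 mm diameter, 6 mm thick, resting on the fork (origin then 115 mm above the bench, over the slot within 10 mm of the stand's origin). Above it a black round grip, 22 mm diameter, from z = +6 to +75 mm. Below it a steel shank of 12 mm diameter down to z = -65 mm, then the spring tip.
- probe_tip: Spring-loaded steel pin of 5 mm diameter that stands 20 mm out of the shank; it slides in up to 8 mm along the probe's axis, starting at about 0.8 N and with 0.4 N more per mm (4 N fully in, rigid after that). Origin: 1 mm below its end when free.
- probe_point (a point): The lower end of the spring tip, 85 mm below the probe's origin when free.
- parts_tray: Bystander: fixed grey tray 100 x 130 x 30 mm with bolts, on the side opposite to the probe stand. Origin: centre of its underside.
- wrench: Bystander: loose steel wrench lying on the bench; must not be moved.
- socket: Bystander: loose dark steel wrench socket, 32 mm diameter, 42 mm tall, standing; must not be moved.
Not all that is in view belongs to the job. Several things have the shape of the probe_stand; the one meant has the colours described above. Of the things that look like the probe, the larger one is meant.

How it is judged:
By the outcome, as a careful person would: the job done as asked, in the order asked, and still so for the second after the job is handed in, with the robot touching nothing.
It also fails if it takes over 70 s, if anything falls off the work surface, if the arm or the gripper's body presses on something with over 40 N, if the wrist force passes 120 N, or if a joint passes its speed limit or range.

## Working session

There is one attempt and no reset: what is moved stays moved. The work goes in short steps, Python scripts to look and compute and a tool call to move; the robot and the scene stay as the last step left them, time stands still between calls to the robot, and variables do not carry over. Pictures are saved under pics/ and viewed, and the job is handed in when it is done.

Besides the shell and the picture viewer there is one more tool, called after "Call:" in YAML: its name, and indented under it one key for each argument. move_arm: Moves the arm, as the interface text tells. Its arguments: {"type":"object","properties":{"targets":{"type":"array"},"hand":{"type":"number"},"squeeze":{"type":"number"}},"required":["targets"]}

```bash
ls; mkdir -p pics; python3 - <<'E'
from rig import env,get_image
import cv2,numpy as np
print(env.observe())
for n in("scene","top"):
    d=get_image(n);cv2.imwrite(f"pics/{n}0.png",d["pixels"][:,:,::-1]);np.savez(f"pics/{n}0.npz",**d)
    print(n,d["intrinsics"],d["R"],d["t"])
E
```

```text
pics
{'time_s': 0.0, 'q': array([-8.76214989e+01,  2.18401556e+01,  7.43868701e+01,  1.66499587e-03,
        8.38592473e+01, -1.23363182e+01]), 'qvel': array([ 0.02654626,  0.10128539, -0.00026324,  0.03733319,  0.01238814,
        0.06621218]), 'joint_efforts': array([ 1.52559609e-03, -4.48457980e+01, -2.31270540e+01, -1.38311771e-04,
        4.81003895e-03,  2.07348967e-05]), 'position': array([ 0.13969161, -0.53165418,  0.23870715]), 'tool_rot': array([[-9.67202888e-01, -3.36215672e-05,  2.54005063e-01],
       [-2.54004825e-01,  1.50564788e-03, -9.67201779e-01],
       [-3.49923346e-04, -9.99998866e-01, -1.46480702e-03]]), 'ft_force': array([ 0.6863105 ,  0.71260282, -0.50493826]), 'wrist_torque': array([ 0.03336482, -0.00041228,  0.0235613 ]), 'grip_width': 0.08527917380516047}
scene [[499.47441205   0.         318.1511607 ]
 [  0.         499.47441205 197.23349558]
 [  0.           0.           1.        ]] [[ 0.61527952  0.78826402 -0.00842299]
 [ 0.60534876 -0.47929537 -0.63547528]
 [-0.5049594   0.38589608 -0.77207527]] [-0.37166678 -0.24142688  1.57680079]
top [[372.95246299   0.         323.08836491]
 [  0.         372.95246299 195.73435853]
 [  0.           0.           1.        ]] [[ 0.03985325 -0.99920067  0.00312215]
 [-0.97934054 -0.0396807  -0.19828654]
 [ 0.19825193  0.00484471 -0.98013912]] [0.02165584 0.54776654 0.92897786]
```

View pics/scene0.png

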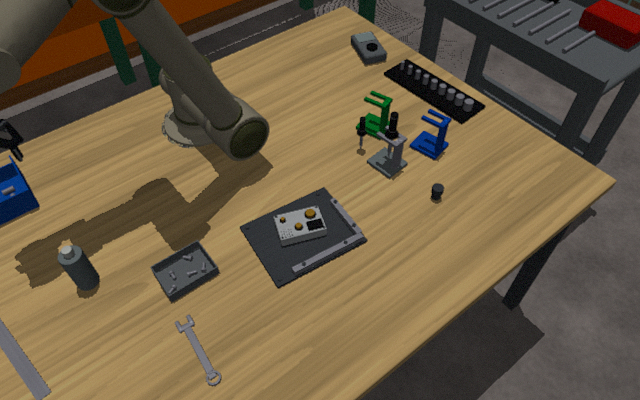

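View pics/top0.png

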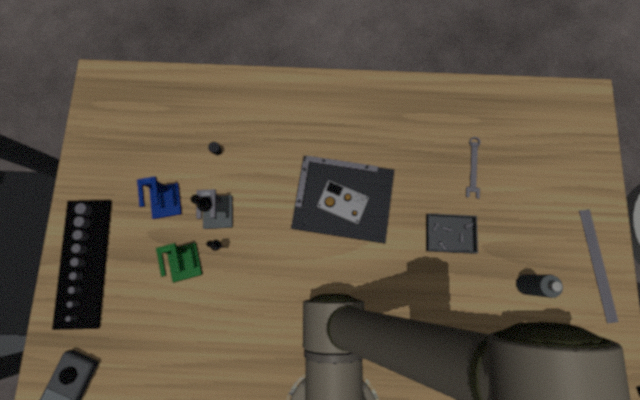

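Scene pixels: the grey stand holding the large probe is at scene (390,150) and top (213,205). Decoy stands are green (375,115) and blue (432,135). The small look-alike probe is at scene (362,130) and top (215,244). I choose the grey stand and the larger probe, and will check them in crops and point clouds.

```bash
cat > h.py <<'E'
import numpy as np,cv2
from rig import env,get_image
def load(n): return dict(np.load(f"pics/{n}.npz"))
def snap(n,tag):
    d=get_image(n);np.savez(f"pics/{n}{tag}.npz",**d);cv2.imwrite(f"pics/{n}{tag}.png",d["pixels"][:,:,::-1]);return d
def cloud(d):
    z=d["z_map"];K=d["intrinsics"];v,u=np.mgrid[:z.shape[0],:z.shape[1]]
    P=np.stack([(u-K[0,2])/K[0,0]*z,(v-K[1,2])/K[1,1]*z,z],-1)
    W=(P-d["t"])@d["R"]; W[z==0]=np.nan
    return W
def proj(d,X):
    c=np.atleast_2d(X)@d["R"].T+d["t"];p=c@d["intrinsics"].T;return p[:,:2]/p[:,2:]
def crop(d,u0,v0,u1,v1,k,f):
    cv2.imwrite(f,cv2.resize(d["pixels"][v0:v1,u0:u1,::-1],None,fx=k,fy=k,interpolation=cv2.INTER_CUBIC))
E
python3 - <<'E'
from h import *
s=load("scene0");t=load("top0")
crop(s,350,80,460,180,6,"pics/c1.png");crop(t,130,130,260,290,3.7,"pics/c2.png")
crop(s,235,180,375,285,5.5,"pics/c3.png");crop(t,280,145,405,250,6,"pics/c4.png")
for n,d,pts in(("scene",s,[(394,120),(397,140),(385,165),(362,125),(310,212),(300,250),(282,219)]),("top",t,[(202,202),(222,200),(222,217),(214,244),(334,187),(330,201),(354,212),(347,197),(360,225),(334,162),(301,180)])):
    W=cloud(d)
    for p in pts: print(n,p,W[p[1],p[0]].round(4))
E
```

```text
scene (394, 120) [0.5113 0.3259 0.1792]
scene (397, 140) [0.528  0.3305 0.1167]
scene (385, 165) [0.5072 0.3198 0.008 ]
scene (362, 125) [0.4121 0.3079 0.1012]
scene (310, 212) [0.5349 0.028  0.049 ]
scene (300, 250) [ 0.5924 -0.0483  0.0132]
scene (282, 219) [ 0.5108 -0.0426  0.0523]
top (202, 202) [0.4972 0.3225 0.1694]
top (222, 200) [0.5322 0.3211 0.0107]
top (222, 217) [0.4852 0.3167 0.0106]
top (214, 244) [0.4056 0.303  0.1083]
top (334, 187) [0.5726 0.0155 0.0489]
top (330, 201) [0.5342 0.0248 0.0486]
top (354, 212) [ 0.5071 -0.0393  0.05  ]
top (347, 197) [ 0.5468 -0.0198  0.0491]
top (360, 225) [ 0.4783 -0.0595  0.0117]
top (334, 162) [0.6474 0.0175 0.0303]
top (301, 180) [0.5934 0.1059 0.0277]
```

View pics/c1.png

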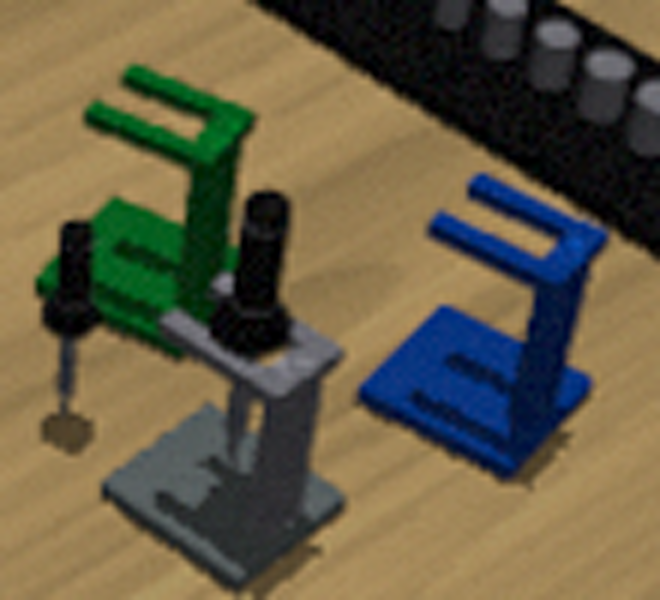

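View pics/c2.png

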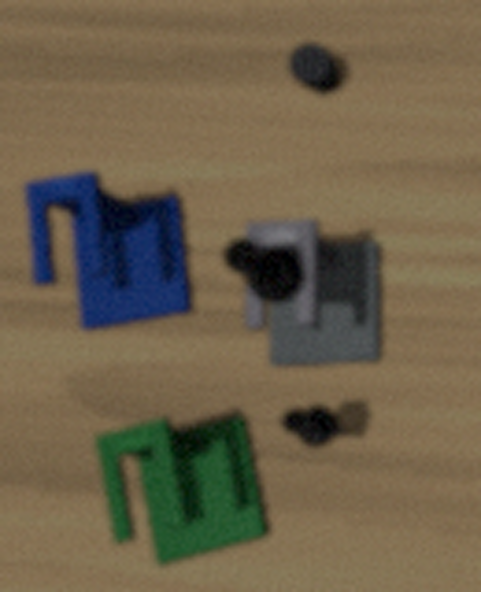

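View pics/c3.png

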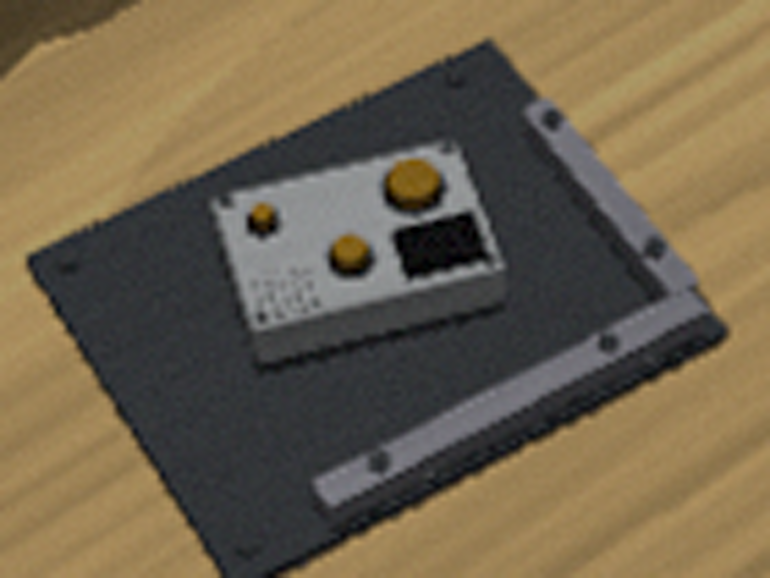

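View pics/c4.png

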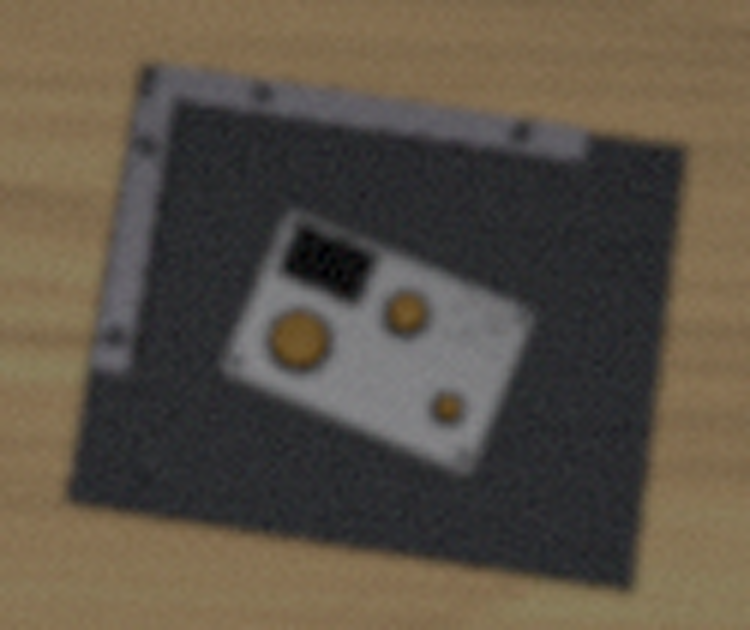

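```bash
cat >> h.py <<'E'
from scipy.optimize import least_squares
def T(p,X):
    c,s=np.cos(p[2]),np.sin(p[2]);X=np.asarray(X,float)
    return np.stack([p[0]+c*X[:,0]-s*X[:,1],p[1]+s*X[:,0]+c*X[:,1],X[:,2]],-1)
def fit(obs,p0):
    # obs list of (d, [(u,v,X,Y,Z mm)])
    def f(p):
        r=[]
        for d,L in obs:
            L=np.array(L,float); r.append((proj(d,T(p,L[:,2:]/1e3))-L[:,:2]).ravel())
        return np.concatenate(r)
    q=least_squares(f,p0,loss="soft_l1"); return q.x,f(q.x)
def sc(L,u0,v0,k): return [((a[0]+.5)/k-.5+u0,(a[1]+.5)/k-.5+v0)+tuple(a[2:]) for a in L]
E
python3 - <<'E'
from h import *
s=load("scene0");t=load("top0")
ft=sc([(70,500,-105,130,10),(632,588,-105,-130,10),(686,147,105,-130,10),(180,100,85,110,28),(590,157,85,-80,28),(143,65,101,126,28)],280,145,6)
fs=sc([(490,40,-105,130,10),(30,258,-105,-130,10),(728,330,105,130,10),(315,483,85,-80,28),(655,292,85,110,28)],235,180,5.5)
ut=sc([(290,210,40,60,40),(537,312,40,-60,40),(470,475,-40,-60,40),(222,372,-40,60,40),(300,338,-15,32,50),(406,312,15,-7,50),(447,406,-17,-40,50)],280,145,6)
us=sc([(212,203,-40,-60,40),(450,143,-40,60,40),(505,270,40,60,40),(255,337,40,-60,40),(413,180,-15,32,50),(350,252,15,-7,50),(262,215,-17,-40,50)],235,180,5.5)
F=None
for nm,a,b,p0 in(("fix",ft,fs,[.56,-.01,0]),("unit",ut,us,[.54,0,0])):
    for o in([(t,a)],[(s,b)],[(t,a),(s,b)]):
        p,r=fit(o,p0);print(nm,p.round(4),"rms px",np.sqrt((r**2).mean()).round(2),r.round(1))
    if F is None:F=p
    else:
        c,sn=np.cos(F[2]),np.sin(F[2]);e=p[:2]-F[:2]
        print("unit in fix",(c*e[0]+sn*e[1])*1e3,(-sn*e[0]+c*e[1])*1e3,p[2]-F[2],"home (45,50)")
# stand/probe cloud
for n,d,(u0,v0,u1,v1) in(("top",t,(185,180,240,235)),("scene",s,(360,100,415,180))):
    W=cloud(d)[v0:v1,u0:u1].reshape(-1,3)
    for lo,hi in((.105,.1185),(.1185,.124),(.15,.186),(.186,.2),(.004,.016)):
        m=(W[:,2]>lo)&(W[:,2]<hi)&(W[:,0]>.42)&(abs(W[:,1]-.32)<.08)
        Q=W[m]
        if len(Q): print(n,lo,len(Q),Q.min(0).round(3),Q.max(0).round(3),np.median(Q,0).round(4))
E
```

```text
fix [ 0.5514 -0.0127 -0.1119] rms px 0.65 [-0.6  0.5  0.9  0.4  0.8 -0.5 -0.8 -0.3 -0.9  0.3  0.6 -0.8]
fix [ 0.5521 -0.0109 -0.1109] rms px 1.08 [-0.1 -0.5 -1.1 -0.   0.4 -0.3 -0.5  0.   3.1  0.5]
fix [ 0.5517 -0.0118 -0.1122] rms px 0.87 [-1.   0.4  0.6  0.3  0.5 -0.6 -1.1 -0.4 -1.2  0.3  0.3 -0.9 -0.4 -0.5
 -1.5 -0.  -0.  -0.1 -1.   0.1  2.6  0.6]
unit [ 0.5362 -0.0092 -0.3609] rms px 0.21 [-0.1 -0.1 -0.  -0.1  0.   0.1 -0.5 -0.3 -0.1  0.3  0.2 -0.   0.4  0.1]
unit [ 0.5393 -0.0095 -0.3517] rms px 0.32 [-0.6 -0.1  0.7 -0.6  0.3 -0.  -0.3  0.1 -0.1  0.2  0.  -0.  -0.   0.3]
unit [ 0.5376 -0.0092 -0.3563] rms px 0.48 [-0.2 -0.6 -0.  -0.7  0.1 -0.5 -0.4 -0.6 -0.  -0.2  0.2 -0.5  0.5 -0.4
 -0.8 -0.6  0.5 -1.  -0.  -0.4 -0.7 -0.5 -0.4 -0.2 -0.3 -0.5 -0.3 -0.3]
unit in fix -14.299737236634044 0.9908521247623882 -0.24402958610648895 home (45,50)
top 0.105 289 [0.467 0.305 0.105] [0.541 0.357 0.118] [0.517  0.3196 0.1146]
top 0.1185 100 [0.469 0.31  0.119] [0.539 0.35  0.124] [0.4956 0.3261 0.1208]
top 0.15 55 [0.491 0.322 0.152] [0.511 0.335 0.186] [0.4972 0.3238 0.1712]
top 0.186 70 [0.493 0.322 0.186] [0.512 0.342 0.193] [0.5021 0.3322 0.1895]
top 0.004 696 [0.439 0.287 0.004] [0.582 0.397 0.016] [0.4862 0.3182 0.0119]
scene 0.105 229 [0.468 0.307 0.105] [0.544 0.362 0.118] [0.5201 0.3218 0.1137]
scene 0.1185 61 [0.486 0.306 0.119] [0.534 0.353 0.124] [0.5114 0.3274 0.1206]
scene 0.15 87 [0.495 0.323 0.15 ] [0.515 0.341 0.185] [0.5084 0.3271 0.1688]
scene 0.186 40 [0.493 0.322 0.186] [0.514 0.345 0.194] [0.5031 0.3329 0.1887]
scene 0.004 556 [0.421 0.257 0.004] [0.596 0.394 0.016] [0.4992 0.3213 0.0108]
```

```bash
cat >> h.py <<'E'
FX=np.array([.5517,-.0118,-.112])
def f2w(x,y):
    c,s=np.cos(FX[2]),np.sin(FX[2]);return np.array([FX[0]+(c*x-s*y)/1e3,FX[1]+(s*x+c*y)/1e3])
def w2f(p):
    c,s=np.cos(FX[2]),np.sin(FX[2]);e=(np.asarray(p)[:2]-FX[:2])*1e3;return np.array([c*e[0]+s*e[1],-s*e[0]+c*e[1]])
def go(pos,yaw=None,cur=None):
    """tool-frame total shift and turn to reach world pos with jaw yaw deg, tool down"""
    o=env.observe();R=o["tool_rot"];p=o["position"]
    y0=np.degrees(np.arctan2(R[1,2],R[0,2]))
    d=(np.asarray(pos)-p)*1e3
    print("t",round(o["time_s"],2),"pos",p.round(4),"fix",w2f(p).round(1),"yaw",y0.round(2),"tilt",np.degrees(np.arccos(-R[2,1])).round(2))
    print(" world d",d.round(1),"tool shift",(R.T@d).round(1),"len",np.linalg.norm(d).round(1),"yturn rad",None if yaw is None else np.round(-np.radians(yaw-y0),3),"(shift if turned first)", None if yaw is None else (Rd(yaw).T@d).round(1))
def Rd(yaw):
    a=np.radians(yaw);z=np.array([np.cos(a),np.sin(a),0]);y=np.array([0,0,-1.]);return np.stack([np.cross(y,z),y,z],1)
E
python3 - <<'E'
from h import *
s=load("scene0");t=load("top0")
W=cloud(t)[255:310,505:575].reshape(-1,3);Q=W[W[:,2]>.02];print("bottle",Q.min(0),Q.max(0))
p,r=fit([(t,sc([(240,256,0,0,190),(277,275,0,0,121)],130,130,3.7)),(s,sc([(268,203,0,0,190),(252,325,0,0,121)],350,80,6))],[.5,.33,0]);print("probe",p,r.round(1))
# circle center from top-cap cloud
for d,(u0,v0,u1,v1) in((t,(185,180,240,235)),(s,(360,100,415,180))):
    Q=cloud(d)[v0:v1,u0:u1].reshape(-1,3);Q=Q[(Q[:,2]>.187)&(Q[:,2]<.195)];print(len(Q),Q.mean(0))
    cap=cv2.minEnclosingCircle((Q[:,:2]*1e3).astype(np.float32));print(cap)
    Q=cloud(d)[v0:v1,u0:u1].reshape(-1,3);Q=Q[(Q[:,2]>.108)&(Q[:,2]<.1175)];print("fork rect",cv2.minAreaRect((Q[:,:2]*1e3).astype(np.float32)))
    Q=cloud(d)[v0:v1,u0:u1].reshape(-1,3);Q=Q[(Q[:,2]>.0085)&(Q[:,2]<.016)];print("base rect",cv2.minAreaRect((Q[:,:2]*1e3).astype(np.float32)))
print(f2w(-92,-5));go([*f2w(-92,-5),.13],-96.4)
E
```

```text
bottle [ 0.31311379 -0.52719728  0.02001883] [ 0.36647853 -0.4733371   0.1461996 ]
probe [0.50135319 0.3332752  0.        ] [ 0.1 -0.5 -0.5 -0.2 -0.4  0.3 -0.5 -0.7]
67 [0.50167336 0.33220929 0.18969702]
((501.4807434082031, 332.123046875), 10.779839515686035)
fork rect ((504.02740478515625, 330.50421142578125), (71.11986541748047, 46.66231918334961), 5.113462924957275)
base rect ((500.4011535644531, 330.48748779296875), (89.8398666381836, 80.07730865478516), 5.7459869384765625)
34 [0.50327254 0.33402855 0.18929839]
((502.2763977050781, 333.6302795410156), 11.637646675109863)
fork rect ((443.48297119140625, 348.21832275390625), (112.13368225097656, 208.08131408691406), 60.80759048461914)
base rect ((430.872314453125, 371.8194580078125), (226.23666381835938, 178.2024383544922), 6.542929649353027)
[ 0.45971759 -0.0064862 ]
t 0.1 pos [ 0.1397 -0.5317  0.2388] fix [-351.3 -562.7] yaw -75.29 tilt 0.08
 world d [ 320.   525.2 -108.8] tool shift [-442.9  109.4 -426.6] len 624.6 yturn rad 0.369 (shift if turned first) [-259.5  108.8 -557.6]
```

Call:
move_arm:
  targets: [-42,0,-41,0,0,0,-42,0,-41,0,0,0,-42,0,-41,0,0,0,-42,0,-41,0,0,0,-42,0,-41,0,0,0]
  hand: 1

```text
time_s: 0.72
position: [0.2913, -0.2785, 0.2392]
tool_rot: [[-0.967, 0.0, 0.253], [-0.253, 0.0, -0.967], [-0.0, -1.0, -0.0]]
ft_force: [0.2, -0.3, 0.0]
grip_width: 0.0855
```

```bash
python3 -c "
from h import *
go([*f2w(-92,-5),.13],-96.4)"
```

```text
t 0.72 pos [ 0.2913 -0.2785  0.2392] fix [-229.  -294.2] yaw -75.32 tilt 0.01
 world d [ 168.4  272.1 -109.2] tool shift [-231.9  109.3 -220.5] len 338.1 yturn rad 0.368 (shift if turned first) [-137.1  109.2 -289.1]
```

Call:
move_arm:
  targets: [0,15,0,0,0.184,0,0,15,0,0,0.184,0,-23,5,-50,0,0,0,-23,5,-50,0,0,0,-23,5,-50,0,0,0]

```text
time_s: 1.35
position: [0.3765, -0.1374, 0.1941]
tool_rot: [[-0.994, -0.0, -0.112], [0.112, 0.0, -0.994], [0.0, -1.0, -0.0]]
ft_force: [0.7, -1.3, 0.2]
grip_width: 0.0854
```

```bash
python3 -c "
from h import *
go([*f2w(-92,-5),.10],-96.4)"
```

```text
t 1.35 pos [ 0.3765 -0.1374  0.1941] fix [-160.1 -144.4] yaw -96.41 tilt 0.01
 world d [ 83.2 130.9 -94.1] tool shift [ -68.1   94.1 -139.4] len 181.4 yturn rad -0.0 (shift if turned first) [ -68.1   94.1 -139.4]
```

Call:
move_arm:
  targets: [-22,20,-46,0,0,0,-23,25,-46,0,0,0,-23,25,-47,0,0,0,0,24,0,0,0,0,0,0,0,0,0,0]

```text
time_s: 1.98
position: [0.4581, -0.0077, 0.0991]
tool_rot: [[-0.994, -0.004, -0.11], [0.11, 0.001, -0.994], [0.004, -1.0, -0.001]]
ft_force: [0.9, 0.9, 0.1]
grip_width: 0.0854
```

```bash
python3 -c "
from h import *
go([*f2w(-92,-5),.024],-96.4)
d=snap('scene','1');crop(d,200,130,400,290,4,'pics/c5.png')"
```

```text
t 1.98 pos [ 0.4581 -0.0077  0.0991] fix [-93.5  -6.4] yaw -96.31 tilt 0.23
 world d [  1.6   1.2 -75.1] tool shift [-1.8 75.1 -1.3] len 75.1 yturn rad 0.002 (shift if turned first) [-1.5 75.1 -1.4]
```

View pics/c5.png

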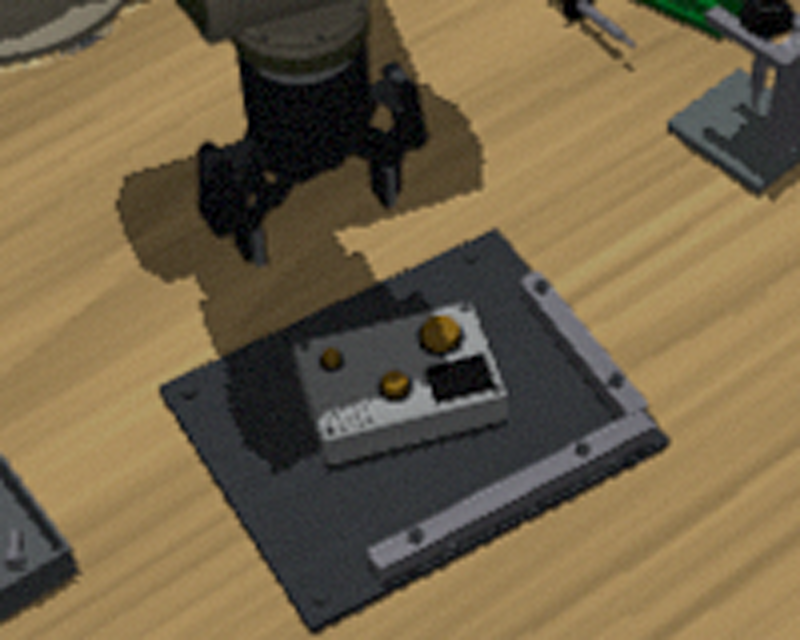

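The gripper is open at crop (300,160), behind the unit at (400,385). The small decoy probe at (595,20) seems to have tipped over by itself; nothing of mine was near it. I descend and start the push.

Call:
move_arm:
  targets: [0,25,0,0,0,0,0,25,0,0,0,0,0,19,0,0,0,0,0,6,0,0,0,0,0,2,0,0,0,0]

```text
time_s: 2.65
position: [0.4594, -0.0088, 0.024]
tool_rot: [[-0.994, 0.001, -0.112], [0.112, -0.0, -0.994], [-0.001, -1.0, 0.0]]
ft_force: [1.0, 0.5, 0.6]
grip_width: 0.0854
```

```bash
python3 -c "
from h import *
go([*f2w(-70,-5),.022],-96.4)
d=snap('scene','2');crop(d,200,80,400,240,4,'pics/c6.png')"
```

```text
t 2.65 pos [ 0.4594 -0.0088  0.024 ] fix [-92.1  -7.3] yaw -96.41 tilt 0.07
 world d [22.2 -0.1 -2. ] tool shift [-22.1   2.1  -2.3] len 22.3 yturn rad -0.0 (shift if turned first) [-22.1   2.   -2.3]
```

View pics/c6.png

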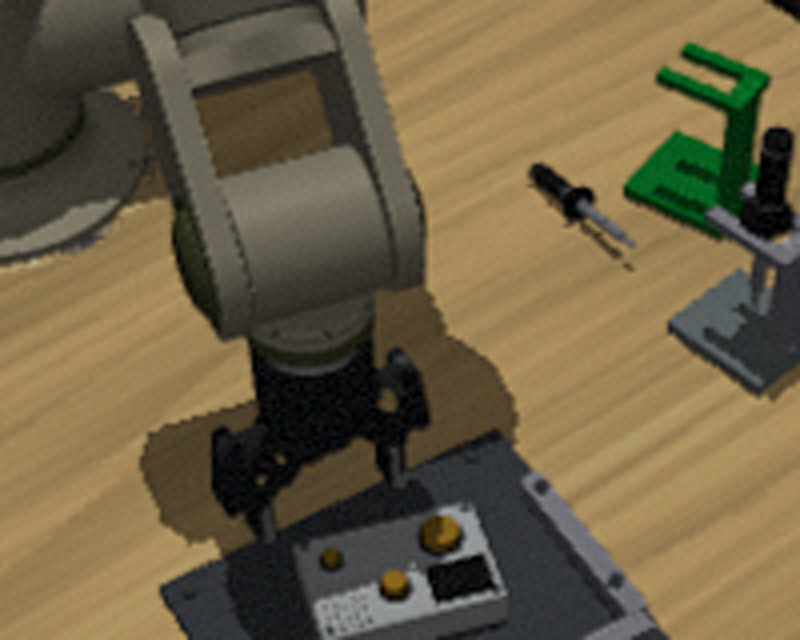

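The decoy probe is lying at crop (580,205), clear of the stand. Fingers stand behind the unit. Push in +x.

Call:
move_arm:
  targets: [-12,2,-3,0,0,0,-12,0,-2,0,0,0,-12,0,0,0,0,0,-12,0,0,0,0,0,-12,0,0,0,0,0]

```text
time_s: 3.32
position: [0.5199, -0.0101, 0.0213]
tool_rot: [[-0.994, -0.0, -0.111], [0.111, 0.0, -0.994], [0.0, -1.0, -0.0]]
ft_force: [-1.5, -0.1, 1.0]
grip_width: 0.0856
```

```bash
python3 -c "
from h import *
go([*f2w(-6,-2),.022],-96.4)
d=snap('scene','3');crop(d,220,130,380,290,3.7,'pics/c7.png')
d=snap('top','3');crop(d,260,130,420,260,4,'pics/c8.png')"
```

```text
t 3.33 pos [ 0.5199 -0.0101  0.0213] fix [-31.8  -1.8] yaw -96.37 tilt 0.02
 world d [25.6 -3.1  0.7] tool shift [-25.8  -0.7   0.2] len 25.8 yturn rad 0.001 (shift if turned first) [-25.8  -0.7   0.2]
```

View pics/c7.png

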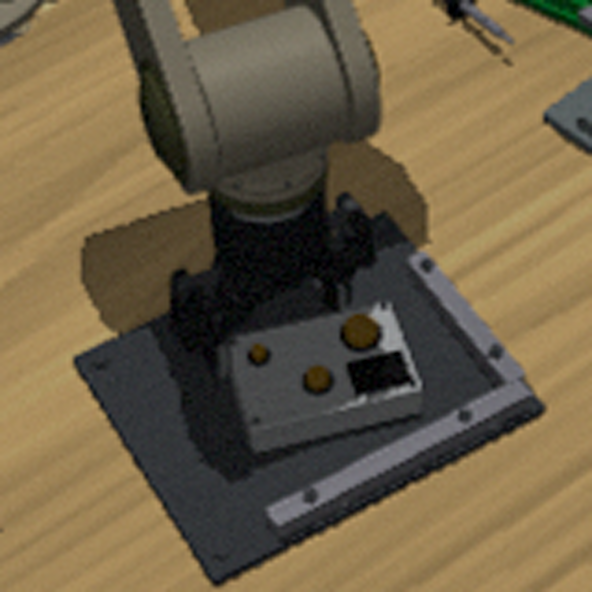

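View pics/c8.png

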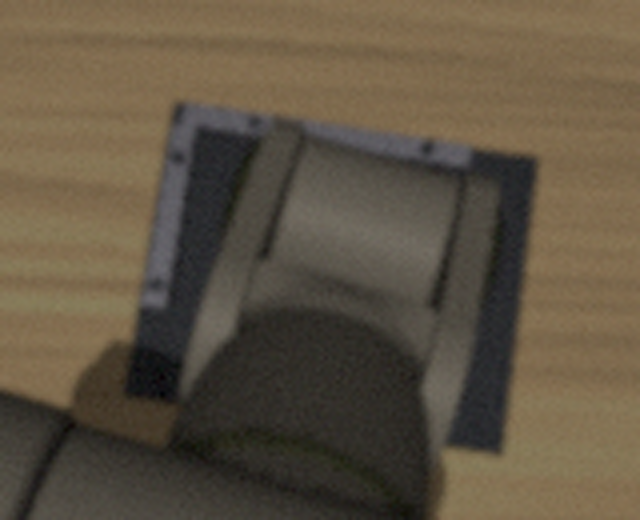

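The unit is moving ahead (crop 325,385) and is still slightly turned. I keep pushing, more slowly.

Call:
move_arm:
  targets: [-4,0,0,0,0,0,-4,0,0,0,0,0,-4,0,0,0,0,0,-3,0,0,0,0,0,-3,0,0,0,0,0]

```text
time_s: 4.05
position: [0.5372, -0.012, 0.0213]
tool_rot: [[-0.994, -0.0, -0.111], [0.111, -0.0, -0.994], [0.0, -1.0, 0.0]]
ft_force: [-1.0, 0.5, -0.6]
grip_width: 0.0854
```

```bash
python3 -c "
from h import *
go([*f2w(-6,-2),.022],-96.4)
d=snap('scene','4');crop(d,240,180,370,290,5.4,'pics/c9.png')"
```

```text
t 4.05 pos [ 0.5372 -0.012   0.0213] fix [-14.4  -1.8] yaw -96.37 tilt 0.01
 world d [ 8.4 -1.1  0.7] tool shift [-8.4 -0.7  0.2] len 8.5 yturn rad 0.001 (shift if turned first) [-8.4 -0.7  0.2]
```

View pics/c9.png

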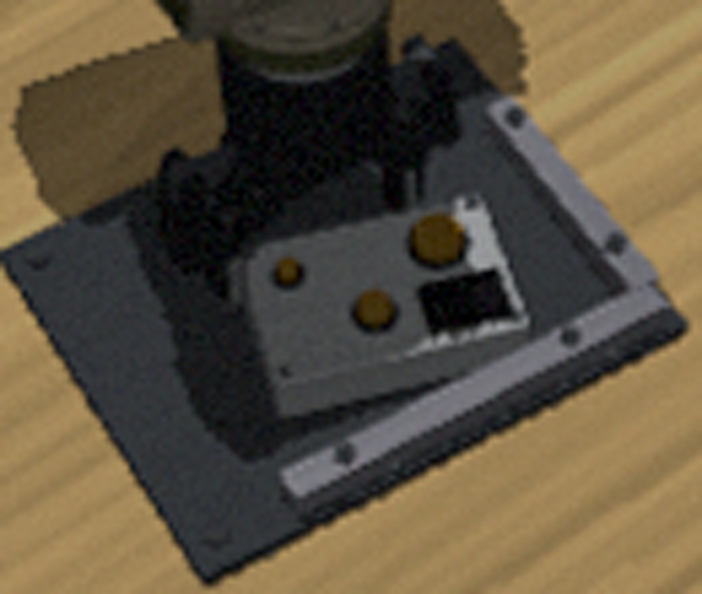

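The +x,+y corner (crop 525,325) is nearly on the long stop and the unit is still turned. Pushing on will square it.

Call:
move_arm:
  targets: [-2,0,0,0,0,0,-2,0,0,0,0,0,-2,0,0,0,0,0,-1,0,0,0,0,0,0,0,0,0,0,0]

```text
time_s: 4.72
position: [0.5398, -0.0122, 0.0208]
tool_rot: [[-0.994, -0.01, -0.109], [0.109, 0.001, -0.994], [0.01, -1.0, 0.0]]
ft_force: [-17.9, -2.4, 10.1]
grip_width: 0.0853
```

```bash
python3 -c "
from h import *
go([*f2w(-6,-2),.022],-96.4)
d=snap('scene','5');crop(d,240,180,370,290,5.4,'pics/c10.png')"
```

```text
t 4.72 pos [ 0.5398 -0.0122  0.0208] fix [-11.8  -1.7] yaw -96.26 tilt 0.6
 world d [ 5.7 -0.9  1.2] tool shift [-5.8 -1.2  0.3] len 5.9 yturn rad 0.002 (shift if turned first) [-5.8 -1.2  0.3]
```

View pics/c10.png

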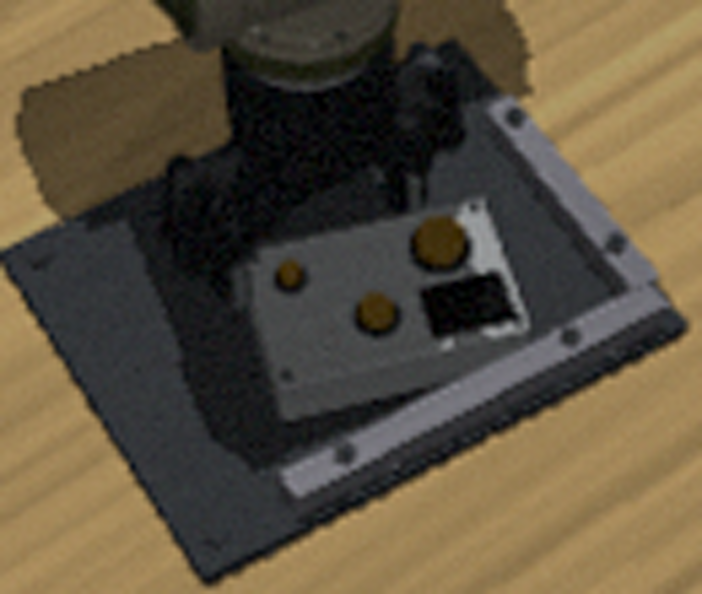

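```bash
python3 - <<'E'
from h import *
s=load("scene5")
us=sc([(490,203,-40,60,40),(527,328,40,60,40),(278,390,40,-60,40),(441,240,-15,32,50),(377,311,15,-7,50),(290,271,-17,-40,50)],240,180,5.4)
p,r=fit([(s,us)],[.55,0,-.3]);print(p,r.round(1));
print("in fix",w2f(p),p[2]-FX[2])
for q in T(p,np.array([[-40,-60,0],[40,60,0],[-40,60,0],[40,-60,0]])/1e3): print(w2f(q).round(1))
go([.55,0,.02],-96.4)
o=env.observe();print(o['ft_force'],o['wrist_torque'])
E
```

```text
[ 0.58503702 -0.00841252 -0.40695791] [-0.8 -0.7  1.   1.1 -0.3  0.2  0.2  0.  -0.1 -0.3  0.1 -0.3]
in fix [32.74954305  7.09220465] -0.29495790904458474
[-23.  -38.7]
[88.5 52.9]
[11.9 76.1]
[ 53.6 -61.9]
t 4.78 pos [ 0.5398 -0.0122  0.0208] fix [-11.8  -1.7] yaw -96.26 tilt 0.59
 world d [10.2 12.2 -0.8] tool shift [ -8.8   0.8 -13.2] len 15.9 yturn rad 0.002 (shift if turned first) [ -8.8   0.8 -13.3]
[-17.93048439  -1.49802052   9.70739886] [-0.1607813   2.65361301  0.48264527]
```

The unit's near corner slipped inside the open -y finger: at fixture y −39, against the finger's inner face at −44. I back off, close the fingers to about 40 mm, and push with both fingers inside the face.

Call:
move_arm:
  targets: [6,0,0,0,0,0,12,-3,0,0,0,0,16,0,0,0,0,0,0,0,6,0,0,0,0,0,0,0,0,0]

```text
time_s: 5.4
position: [0.5103, -0.0157, 0.0246]
tool_rot: [[-0.994, 0.001, -0.112], [0.112, -0.0, -0.994], [-0.001, -1.0, 0.0]]
ft_force: [1.0, -0.0, -0.2]
grip_width: 0.0855
```

Call:
move_arm:
  targets: [0,0,0,0,0,0,0,0,0,0,0,0,0,0,0,0,0,0,0,0,0,0,0,0,0,0,0,0,0,0]
  hand: -0.06

```text
time_s: 6.02
position: [0.5096, -0.0149, 0.0243]
tool_rot: [[-0.994, 0.0, -0.111], [0.111, 0.0, -0.994], [-0.0, -1.0, -0.0]]
ft_force: [0.2, 0.1, -0.6]
grip_width: 0.0406
```

```bash
python3 - <<'E'
from h import *
go([*f2w(-30,-8),.024],-96.4)
d=snap('scene','6');crop(d,240,150,370,290,4.2,'pics/c11.png')
E
```

```text
t 6.03 pos [ 0.5096 -0.0149  0.0243] fix [-41.5  -7.8] yaw -96.37 tilt 0.0
 world d [11.4 -1.5 -0.3] tool shift [-11.5   0.3   0.2] len 11.5 yturn rad 0.001 (shift if turned first) [-11.5   0.3   0.2]
```

View pics/c11.png

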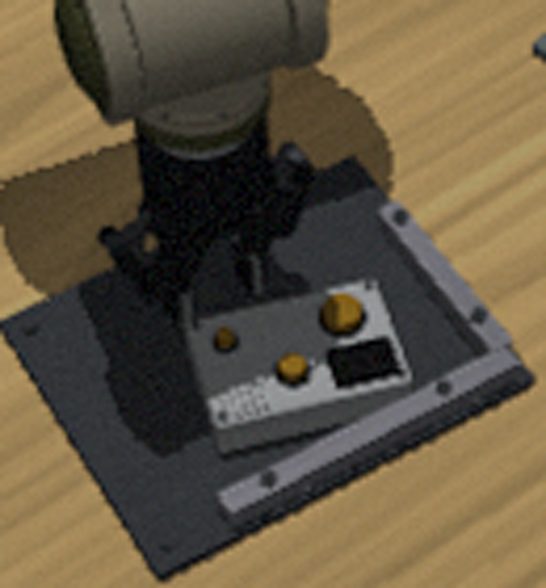

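The left fingertip (crop 185,315) is now well behind the near corner. Push on.

Call:
move_arm:
  targets: [-7,0,0,0,0,0,-6,0,0,0,0,0,-5,0,0,0,0,0,-5,0,0,0,0,0,-4,0,0,0,0,0]

```text
time_s: 6.7
position: [0.5367, -0.018, 0.0243]
tool_rot: [[-0.994, -0.0, -0.111], [0.111, 0.0, -0.994], [0.0, -1.0, 0.0]]
ft_force: [-1.2, -0.4, 0.8]
grip_width: 0.0404
```

```bash
python3 - <<'E'
from h import *
go([*f2w(-6,-8),.024],-96.4)
d=snap('scene','7');crop(d,240,180,370,290,5.4,'pics/c12.png')
E
```

```text
t 6.7 pos [ 0.5367 -0.018   0.0243] fix [-14.2  -7.8] yaw -96.37 tilt 0.01
 world d [ 8.2 -1.1 -0.3] tool shift [-8.2  0.3  0.2] len 8.3 yturn rad 0.001 (shift if turned first) [-8.2  0.3  0.2]
```

View pics/c12.png

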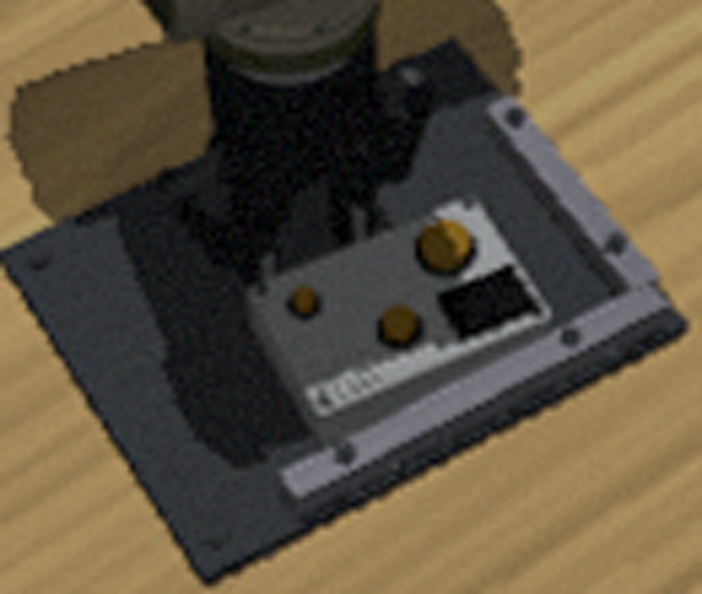

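Nearly squared. A few millimetres remain to the long stop, so I go on gently.

Call:
move_arm:
  targets: [-2,0,0,0,0,0,-2,0,0,0,0,0,-1,0,0,0,0,0,-1,0,0,0,0,0,0,0,0,0,0,0]

```text
time_s: 7.38
position: [0.5425, -0.0186, 0.0243]
tool_rot: [[-0.994, 0.0, -0.111], [0.111, -0.0, -0.994], [-0.0, -1.0, -0.0]]
ft_force: [0.2, -0.2, -0.8]
grip_width: 0.0401
```

```bash
python3 - <<'E'
from h import *
go([*f2w(-6,-8),.024],-96.4)
d=snap('scene','8');crop(d,240,180,370,290,5.4,'pics/c13.png')
E
```

```text
t 7.38 pos [ 0.5425 -0.0186  0.0243] fix [-8.4 -7.8] yaw -96.37 tilt 0.02
 world d [ 2.4 -0.4 -0.3] tool shift [-2.4  0.3  0.2] len 2.5 yturn rad 0.001 (shift if turned first) [-2.4  0.3  0.2]
```

View pics/c13.png

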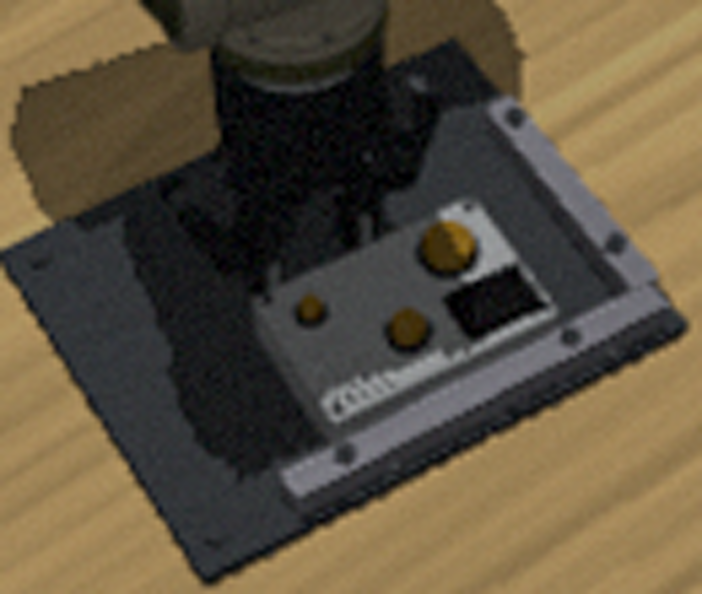

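Call:
move_arm:
  targets: [-1,0,0,0,0,0,-1,0,0,0,0,0,-1,0,0,0,0,0,-1,0,0,0,0,0,0,0,0,0,0,0]

```text
time_s: 8.05
position: [0.5446, -0.0188, 0.024]
tool_rot: [[-0.994, -0.004, -0.111], [0.111, 0.001, -0.994], [0.004, -1.0, -0.0]]
ft_force: [-9.2, -1.0, 3.6]
grip_width: 0.0396
```

```bash
python3 - <<'E'
from h import *
go([*f2w(-6,-8),.024],-96.4)
d=snap('scene','9');crop(d,240,180,370,290,5.4,'pics/c14.png')
E
```

```text
t 8.05 pos [ 0.5446 -0.0188  0.024 ] fix [-6.2 -7.8] yaw -96.38 tilt 0.25
 world d [ 0.2 -0.3 -0. ] tool shift [-0.2  0.   0.2] len 0.3 yturn rad 0.0 (shift if turned first) [-0.2  0.   0.2]
```

View pics/c14.png

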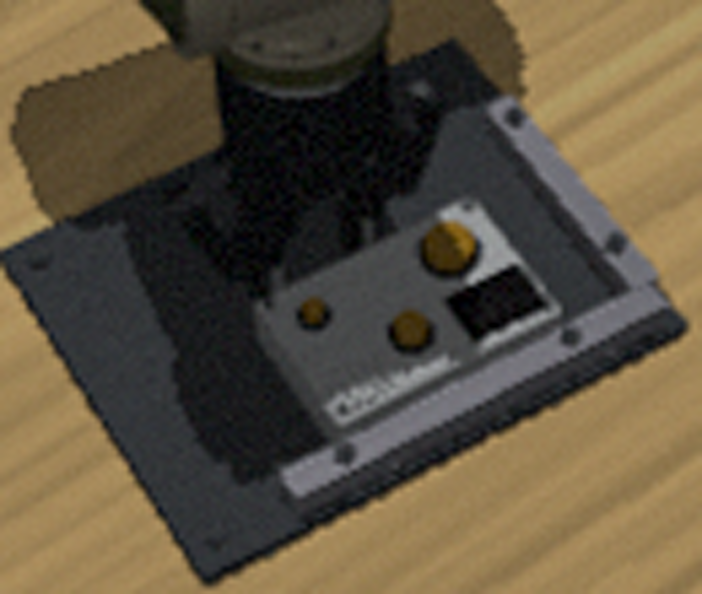

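The unit is flush on the long stop (9 N at TCP fixture x = −6.2, as predicted). Now I back off, rise and go round to its −y face, turning 90°.

Call:
move_arm:
  targets: [15,0,0,0,0,0,10,-40,0,0,0,0,0,-36,0,0,0,0,-35,0,41,0,0,0,-34,0,41,0,0,0]

```text
time_s: 8.72
position: [0.5822, -0.1064, 0.1013]
tool_rot: [[-0.994, 0.002, -0.11], [0.11, -0.001, -0.994], [-0.002, -1.0, 0.0]]
ft_force: [0.6, 0.2, -0.3]
grip_width: 0.0401
```

Call:
move_arm:
  targets: [0,0,0,0,-0.175,0,0,0,0,0,-0.175,0,0,0,0,0,-0.175,0,0,0,0,0,-0.175,0,0,0,0,0,-0.175,0]

```text
time_s: 9.35
position: [0.5812, -0.1055, 0.1004]
tool_rot: [[-0.718, 0.001, 0.696], [-0.696, -0.0, -0.718], [-0.0, -1.0, 0.001]]
ft_force: [0.3, 0.2, 0.1]
grip_width: 0.0403
```

Call:
move_arm:
  targets: [0,0,0,0,-0.175,0,0,0,0,0,-0.175,0,0,0,0,0,-0.175,0,0,0,0,0,-0.17,0,0,0,0,0,0,0]

```text
time_s: 9.98
position: [0.5812, -0.1055, 0.1004]
tool_rot: [[-0.113, 0.001, 0.994], [-0.994, -0.0, -0.113], [0.0, -1.0, 0.001]]
ft_force: [0.3, -1.1, 0.1]
grip_width: 0.04
```

```bash
python3 - <<'E'
from h import *
go([*f2w(38,-90),.024],-6.4)
d=snap('scene','10');crop(d,220,150,370,300,4,'pics/c15.png')
d=snap('top','10');crop(d,260,130,420,260,4,'pics/c16.png')
E
```

```text
t 9.97 pos [ 0.5812 -0.1055  0.1004] fix [ 39.8 -89.8] yaw -6.5 tilt 0.03
 world d [ -1.8  -0.  -76.4] tool shift [ 0.2 76.4 -1.8] len 76.4 yturn rad -0.002 (shift if turned first) [ 0.2 76.4 -1.8]
```

View pics/c15.png

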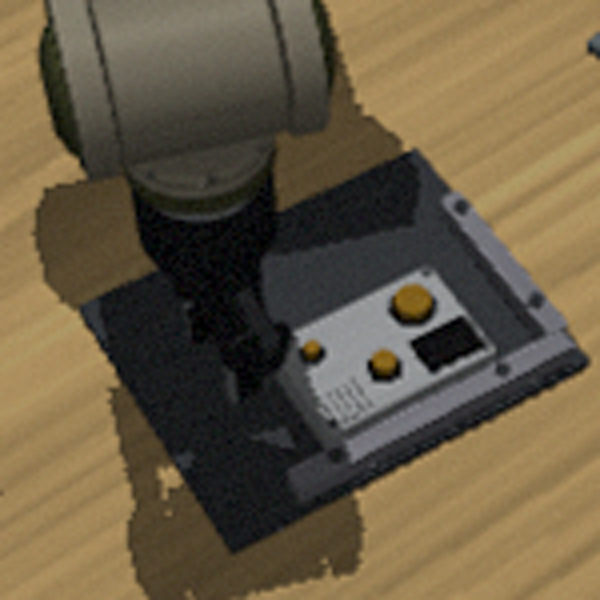

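View pics/c16.png

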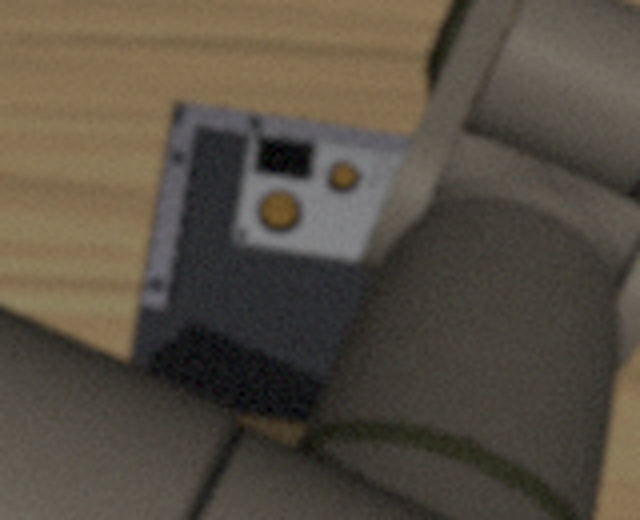

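```bash
python3 - <<'E'
from h import *
s=load("scene10");t=load("top10")
p,r=fit([(s,sc([(413,300,-15,32,50),(385,361,15,-7,50),(313,349,-17,-40,50),(495,353,40,60,40),(433,268,-40,60,40)],220,150,4)),(t,sc([(280,209,-15,32,50),(343,175,15,-7,50),(236,240,-40,60,40)],260,130,4))],[.6,0,-.1])
print(w2f(p),p[2]-FX[2],r.round(1))
E
```

```text
[46.01868121 11.38543634] -0.008757908166714262 [-0.1  0.2 -0.3  0.1 -0.5 -0.3  0.6 -0.1 -0.9 -0.8 -0.1 -0.7  0.3 -0.6
 -0.9 -0.2]
```

The unit's fixture pose is x 46, y 11, yaw about 0: square on the long stop, with 39 mm to go in y.

Call:
move_arm:
  targets: [0,30,-2,0,0,0,0,30,0,0,0,0,0,14,0,0,0,0,0,2,0,0,0,0,-12,0,0,0,0,0]

```text
time_s: 10.7
position: [0.5809, -0.0936, 0.0251]
tool_rot: [[-0.114, 0.002, 0.994], [-0.994, -0.001, -0.114], [0.0, -1.0, 0.002]]
ft_force: [0.1, 0.1, -0.4]
grip_width: 0.0401
```

Call:
move_arm:
  targets: [-10,0,0,0,0,0,-8,0,0,0,0,0,-8,0,0,0,0,0,-8,0,0,0,0,0,-8,0,0,0,0,0]

```text
time_s: 11.32
position: [0.5851, -0.0512, 0.0244]
tool_rot: [[-0.112, 0.0, 0.994], [-0.994, -0.0, -0.112], [0.0, -1.0, 0.0]]
ft_force: [0.2, -1.3, 0.3]
grip_width: 0.0405
```

```bash
python3 - <<'E'
from h import *
go([*f2w(38,-21),.024],-6.4)
d=snap('scene','11');crop(d,220,150,370,300,4,'pics/c17.png')
E
```

```text
t 11.32 pos [ 0.5851 -0.0512  0.0244] fix [ 37.6 -35.4] yaw -6.42 tilt 0.01
 world d [ 2.  14.2 -0.4] tool shift [-14.4   0.4   0.4] len 14.4 yturn rad -0.0 (shift if turned first) [-14.4   0.4   0.4]
```

View pics/c17.png

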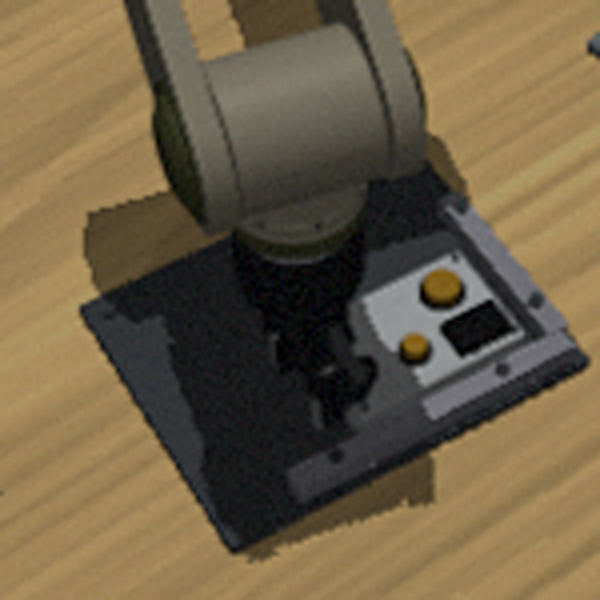

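The unit is sliding square along the stop. I push on slowly to contact.

Call:
move_arm:
  targets: [-4,0,0,0,0,0,-3,0,0,0,0,0,-3,0,0,0,0,0,-2,0,0,0,0,0,-1,0,0,0,0,0]

```text
time_s: 12.0
position: [0.5864, -0.0386, 0.0243]
tool_rot: [[-0.112, -0.0, 0.994], [-0.994, 0.0, -0.112], [-0.0, -1.0, -0.0]]
ft_force: [0.1, -0.5, -0.2]
grip_width: 0.0403
```

Call:
move_arm:
  targets: [-1,0,0,0,0,0,-1,0,0,0,0,0,-0.5,0,0,0,0,0,0,0,0,0,0,0,0,0,0,0,0,0]

```text
time_s: 12.62
position: [0.5867, -0.0361, 0.0243]
tool_rot: [[-0.112, 0.0, 0.994], [-0.994, 0.0, -0.112], [-0.0, -1.0, 0.0]]
ft_force: [-0.3, 0.3, 1.2]
grip_width: 0.0404
```

```bash
python3 - <<'E'
from h import *
go([*f2w(38,-21),.024],-6.4)
d=snap('scene','12');crop(d,220,150,370,300,4,'pics/c18.png')
E
```

```text
t 12.62 pos [ 0.5867 -0.0361  0.0243] fix [ 37.5 -20.2] yaw -6.42 tilt 0.01
 world d [ 0.4 -0.8 -0.3] tool shift [0.8 0.3 0.5] len 1.0 yturn rad -0.0 (shift if turned first) [0.8 0.3 0.5]
```

View pics/c18.png

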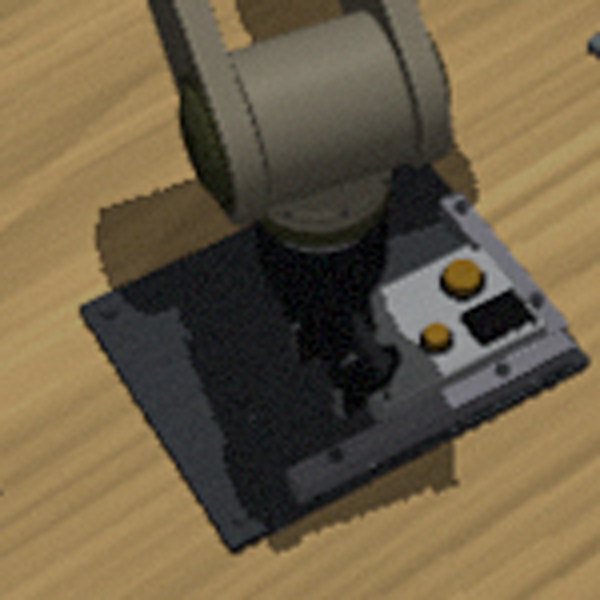

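No contact force yet; 1 mm steps.

Call:
move_arm:
  targets: [-1,0,0,0,0,0,-1,0,0,0,0,0,-1,0,0,0,0,0,0,0,0,0,0,0,0,0,0,0,0,0]

```text
time_s: 13.3
position: [0.5868, -0.0351, 0.0244]
tool_rot: [[-0.112, -0.001, 0.994], [-0.994, -0.003, -0.112], [0.003, -1.0, -0.0]]
ft_force: [-3.9, -11.9, 0.7]
grip_width: 0.04
```

Contact on the short stop, 12 N. Back off and rise, then check the home fit.

Call:
move_arm:
  targets: [20,0,0,0,0,0,0,-50,0,0,0,0,0,-55,0,0,0,0,0,-55,0,0,0,0,0,-50,0,0,0,0]

```text
time_s: 13.92
position: [0.5846, -0.0536, 0.2365]
tool_rot: [[-0.112, 0.001, 0.994], [-0.994, 0.0, -0.112], [-0.0, -1.0, 0.001]]
ft_force: [0.4, -0.2, 0.1]
grip_width: 0.0402
```

```bash
python3 - <<'E'
from h import *
go([.5018,.3327,.235],-6.4)
E
```

```text
t 13.93 pos [ 0.5846 -0.0536  0.2365] fix [ 37.4 -37.8] yaw -6.43 tilt 0.06
 world d [-82.8 386.3  -1.5] tool shift [-374.6    1.5 -125.5] len 395.1 yturn rad -0.0 (shift if turned first) [-374.6    1.5 -125.4]
```

Call:
move_arm:
  targets: [-54,0,-18,0,0,0,-54,0,-18,0,0,0,-54,0,-18,0,0,0,-54,0,-18,0,0,0,-54,0,-18,0,0,0]

```text
time_s: 14.55
position: [0.5252, 0.2265, 0.2344]
tool_rot: [[-0.112, 0.0, 0.994], [-0.994, 0.001, -0.112], [-0.001, -1.0, 0.0]]
ft_force: [0.9, -0.1, -0.9]
grip_width: 0.0402
```

```bash
python3 - <<'E'
from h import *
go([.5018,.3327,.235],-6.4)
d=snap('scene','13');crop(d,240,170,380,290,5,'pics/c19.png')
d=snap('top','13');crop(d,280,145,405,250,6,'pics/c20.png')
E
```

```text
t 14.55 pos [0.5252 0.2265 0.2344] fix [-53.  233.9] yaw -6.43 tilt 0.03
 world d [-23.4 106.2   0.6] tool shift [-102.9   -0.5  -35.1] len 108.7 yturn rad -0.001 (shift if turned first) [-102.9   -0.6  -35.1]
```

View pics/c19.png

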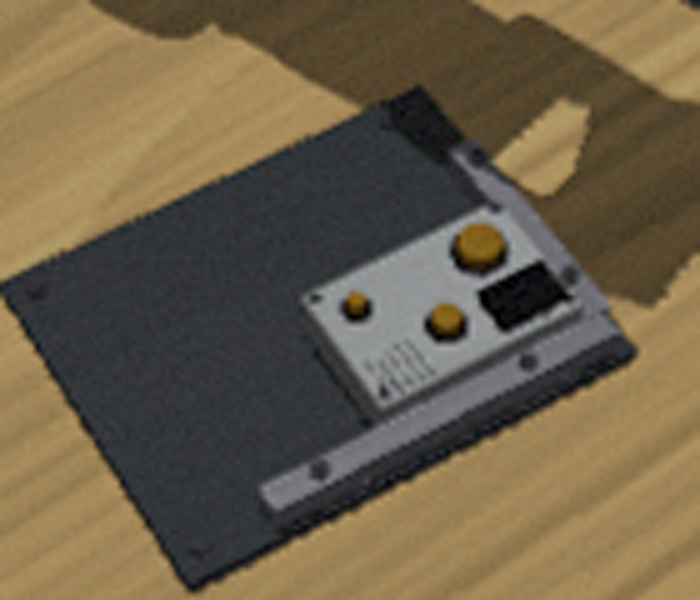

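View pics/c20.png

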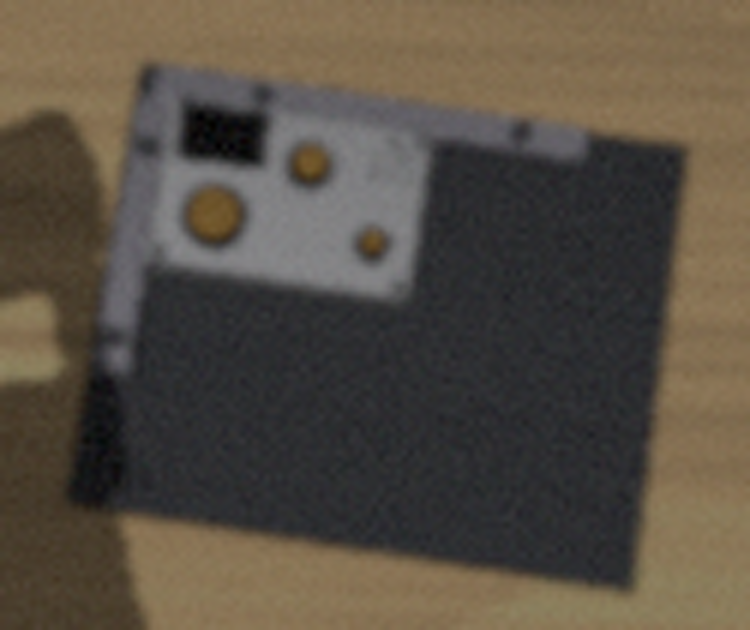

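```bash
cat > fitu.py <<'E'
from h import *
s=load("scene13");t=load("top13")
A=sc([(480,246,-15,32,50),(447,319,15,-7,50),(356,303,-17,-40,50),(302,297,-40,-60,40),(376,413,40,-60,40)],240,170,5)
B=sc([(214,214,-15,32,50),(310,162,15,-7,50),(372,241,-17,-40,50),(408,302,-40,-60,40),(155,265,-40,60,40),(433,140,40,-60,40)],280,145,6)
for o in([(s,A)],[(t,B)],[(s,A),(t,B)]):
    p,r=fit(o,[.6,0,-.1]);print(p.round(4),w2f(p).round(1),(p[2]-FX[2]).round(3),r.round(1))
print(T(p,np.array([[-15,32,50],[15,-7,50],[-17,-40,50]])/1e3).round(4))
go([.5018,.3327,.235],-6.4)
ft=sc([(70,500,-105,130,10),(632,588,-105,-130,10),(686,147,105,-130,10),(145,65,101,126,28)],280,145,6)
fs=sc([(420,88,-105,130,10),(3,283,-105,-130,10),(636,350,105,130,10),(193,590,105,-130,10)],240,170,5)
for o in([(s,fs)],[(t,ft)],[(s,fs),(t,ft)]):
    p,r=fit(o,[.55,0,-.1]);print(p.round(4),r.round(1))
E
python3 fitu.py
```

```text
[ 0.6041  0.032  -0.1439] [47.2 49.4] -0.032 [ 0.4  0.1 -0.2  0.2 -0.  -0.3 -0.5  0.   0.3  0. ]
[ 0.5999  0.0326 -0.1116] [42.9 49.6] 0.0 [ 0.1  0.1  0.1  0.2  0.3  0.3  0.3  0.3 -1.8 -0.1  0.2 -1.1]
[ 0.6015  0.0326 -0.1177] [44.5 49.7] -0.006 [-0.4 -0.9 -0.6 -0.6 -0.4 -0.7 -1.  -0.1  0.5 -0.5  0.1 -0.6  0.2 -0.4
  0.3 -0.2  0.2 -0.1 -1.8 -0.8  0.3 -1.6]
[[ 0.5903  0.0661  0.05  ]
 [ 0.6156  0.0239  0.05  ]
 [ 0.5799 -0.0052  0.05  ]]
t 14.65 pos [0.5241 0.2293 0.2343] fix [-54.4 236.5] yaw -6.1 tilt 0.1
 world d [-22.3 103.4   0.7] tool shift [-100.4   -0.5  -33.1] len 105.8 yturn rad 0.005 (shift if turned first) [-100.3   -0.7  -33.6]
[ 0.5533 -0.0107 -0.1119] [ 0.4 -0.6 -1.   0.5  0.9  0.1 -0.3 -0.1]
[ 0.5513 -0.0116 -0.1118] [-1.   0.5  0.5  0.5  0.4 -0.5 -0.1 -0.7]
[ 0.5523 -0.0111 -0.1122] [ 0.  -0.8 -1.3  0.3  0.5 -0.1 -0.7 -0.3 -1.2  0.1  0.3  0.1  0.2 -0.8
 -0.3 -1.1]
```

```bash
python3 - <<'E'
from h import *
s=load("scene13");t=load("top13")
crop(s,295,208,365,258,11,"pics/c21.png");crop(t,298,153,358,200,12,"pics/c22.png")
E
```

```text
(no output)
```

View pics/c21.png

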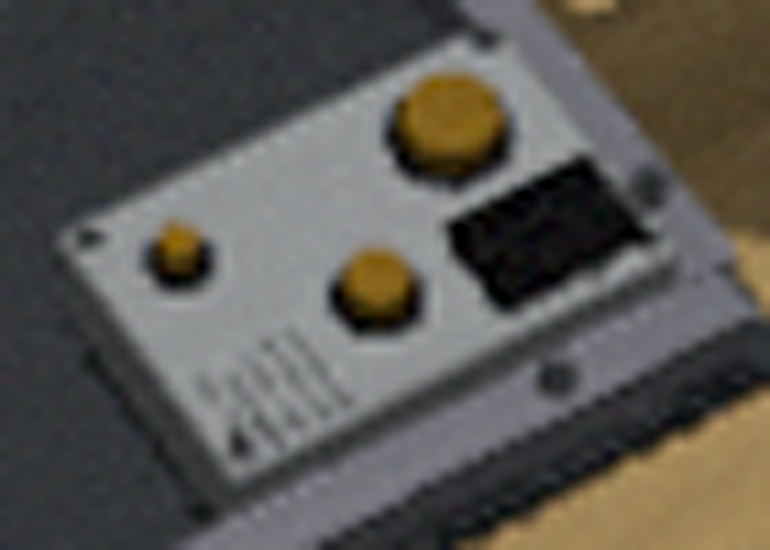

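View pics/c22.png

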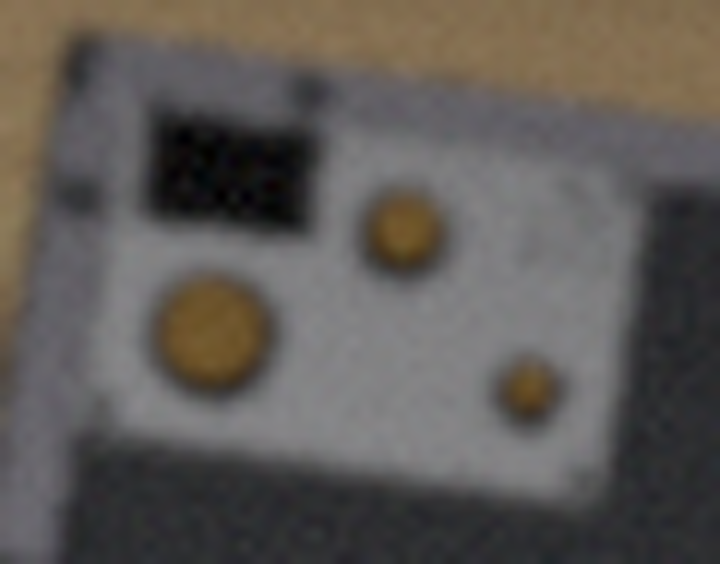

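The unit sits with uniform strips along both stops and corner to corner: square and home within measuring error. On to the probe.

Call:
move_arm:
  targets: [-50,0,-17,0,0,0,-50,0,-17,0,0,0,0,0,0,0,0,0,0,0,0,0,0,0,0,0,0,0,0,0]
  hand: 0.2

```text
time_s: 15.28
position: [0.5036, 0.3271, 0.2344]
tool_rot: [[-0.114, 0.0, 0.994], [-0.994, -0.0, -0.114], [0.0, -1.0, 0.0]]
ft_force: [0.3, 0.6, -0.2]
grip_width: 0.0513
```

```bash
python3 - <<'E'
from h import *
go([.5018,.3327,.152],-6.4)
d=snap('scene','14');crop(d,330,60,450,180,5,'pics/c23.png')
E
```

```text
t 15.28 pos [0.5036 0.3271 0.2344] fix [-85.7 331.4] yaw -6.52 tilt 0.0
 world d [ -1.8   5.6 -82.4] tool shift [-5.3 82.4 -2.4] len 82.6 yturn rad -0.002 (shift if turned first) [-5.3 82.4 -2.4]
```

View pics/c23.png

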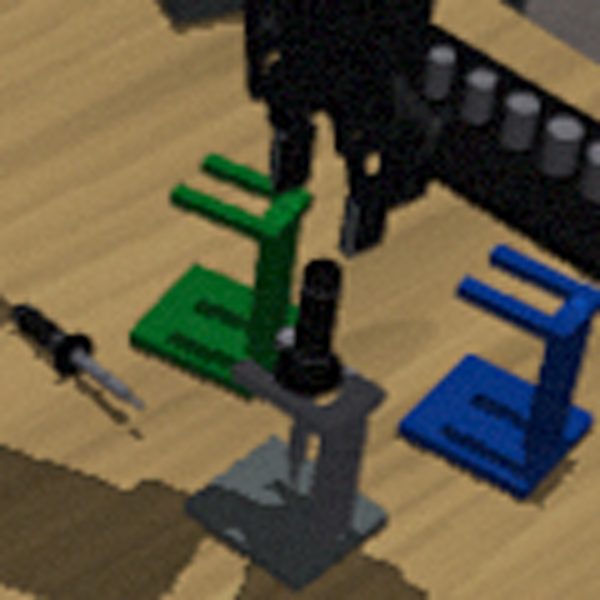

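The fingers (crop 290,160 and 365,225) straddle the probe's grip (320,300). I align 5 mm and descend.

Call:
move_arm:
  targets: [-5,5,-2,0,0,0,0,22,0,0,0,0,0,22,0,0,0,0,0,22,0,0,0,0,0,11,0,0,0,0]

```text
time_s: 15.95
position: [0.5012, 0.3334, 0.151]
tool_rot: [[-0.112, -0.002, 0.994], [-0.994, -0.001, -0.112], [0.001, -1.0, -0.002]]
ft_force: [0.6, 0.1, 0.3]
grip_width: 0.0514
```

```bash
python3 - <<'E'
from h import *
go([.5018,.3327,.152],-6.4)
d=snap('scene','15');crop(d,330,60,450,180,5,'pics/c24.png')
d=snap('top','15');crop(d,150,150,270,270,5,'pics/c25.png')
E
```

```text
t 15.95 pos [0.5012 0.3334 0.151 ] fix [-88.8 337.4] yaw -6.43 tilt 0.11
 world d [ 0.6 -0.7  1. ] tool shift [ 0.7 -1.   0.7] len 1.4 yturn rad -0.001 (shift if turned first) [ 0.7 -1.   0.7]
```

View pics/c24.png

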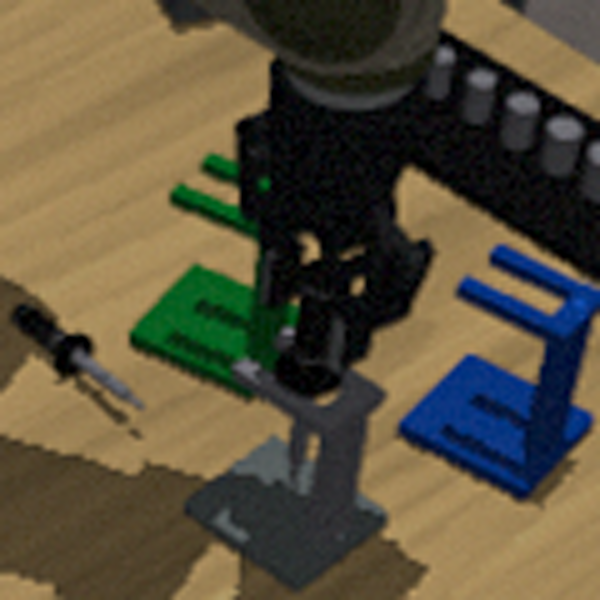

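View pics/c25.png

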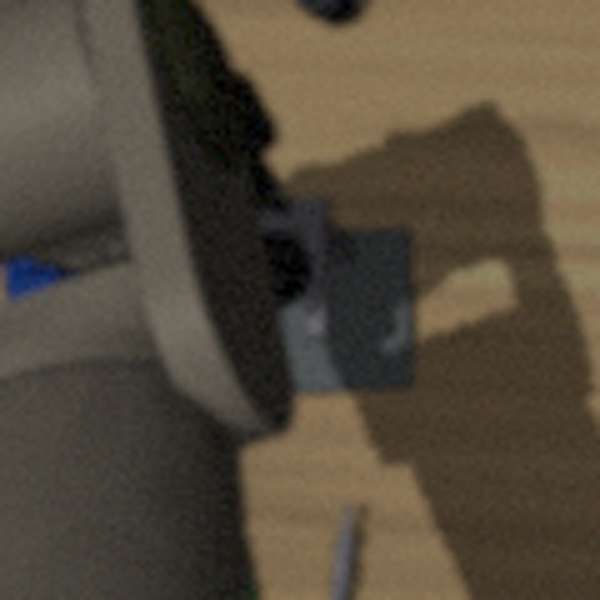

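The grip stands between the fingers. Close with 40 N.

Call:
move_arm:
  targets: [0,0,0,0,0,0,0,0,0,0,0,0,0,0,0,0,0,0,0,0,0,0,0,0,0,0,0,0,0,0]
  hand: -1
  squeeze: 50

```text
time_s: 16.68
position: [0.5017, 0.3339, 0.1533]
tool_rot: [[-0.112, 0.001, 0.994], [-0.994, 0.001, -0.112], [-0.001, -1.0, 0.001]]
ft_force: [-1.1, -0.5, 6.5]
grip_width: 0.0206
```

```bash
python3 - <<'E'
from h import *
print(env.observe()['grip_width'])
go([.5018,.3327,.26],-6.4)
d=snap('scene','16');crop(d,330,60,450,180,5,'pics/c26.png')
E
```

```text
0.02061513781327363
t 16.68 pos [0.5017 0.3339 0.1533] fix [-88.3 337.9] yaw -6.41 tilt 0.09
 world d [ 1.000e-01 -1.200e+00  1.067e+02] tool shift [   1.1 -106.7    0.3] len 106.7 yturn rad -0.0 (shift if turned first) [   1.1 -106.7    0.2]
```

View pics/c26.png

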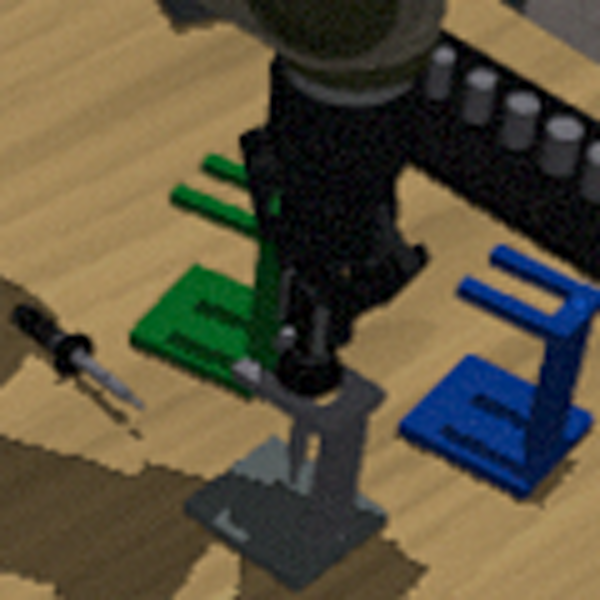

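Gripped (20.6 mm opening on the 22 mm grip). TCP z 0.1533 corresponds to the collar at 0.115, so the tip end is 123 mm below the TCP. Lift.

Call:
move_arm:
  targets: [0,-5,0,0,0,0,0,-25,0,0,0,0,0,-32,0,0,0,0,0,-35,0,0,0,0,0,-25,0,0,0,0]

```text
time_s: 17.35
position: [0.5016, 0.3336, 0.2759]
tool_rot: [[-0.112, 0.001, 0.994], [-0.994, 0.0, -0.112], [-0.0, -1.0, 0.001]]
ft_force: [0.5, -0.5, -1.4]
grip_width: 0.0205
```

```bash
python3 - <<'E'
from h import *
print(env.observe()['ft_force'])
go([.5907,.0665,.24],-6.4)
d=snap('scene','17');crop(d,330,20,450,180,4,'pics/c27.png')
E
```

```text
[ 0.49600277 -0.54103987 -1.3553104 ]
t 17.35 pos [0.5016 0.3336 0.2759] fix [-88.4 337.7] yaw -6.42 tilt 0.07
 world d [  89.1 -267.1  -35.9] tool shift [255.5  35.9 118.4] len 283.9 yturn rad -0.0 (shift if turned first) [255.5  35.9 118.3]
```

View pics/c27.png

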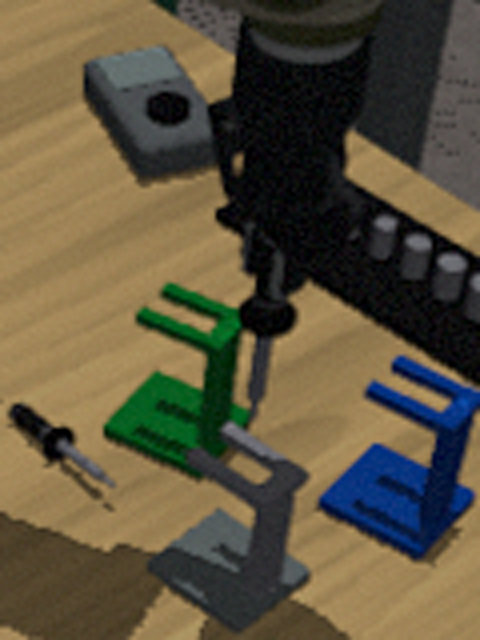

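Probe lifted clear of the fork, tip (crop 255,410) above the prongs. Carry it to the thick stud.

Call:
move_arm:
  targets: [51,0,24,0,0,0,51,0,24,0,0,0,51,0,24,0,0,0,51,0,24,0,0,0,51,0,23,0,0,0]

```text
time_s: 18.02
position: [0.5915, 0.0652, 0.2735]
tool_rot: [[-0.112, -0.001, 0.994], [-0.994, 0.0, -0.112], [-0.0, -1.0, -0.001]]
ft_force: [1.0, -0.4, -1.5]
grip_width: 0.021
```

```bash
python3 - <<'E'
from h import *
go([.5907,.0665,.193],-6.4)
E
```

```text
t 18.02 pos [0.5915 0.0652 0.2735] fix [30.9 80.9] yaw -6.42 tilt 0.06
 world d [ -0.8   1.3 -80.5] tool shift [-1.2 80.5 -0.8] len 80.5 yturn rad -0.0 (shift if turned first) [-1.2 80.5 -0.9]
```

Call:
move_arm:
  targets: [0,30,0,0,0,0,0,30,0,0,0,0,0,20,0,0,0,0,0,7,0,0,0,0,0,0,0,0,0,0]

```text
time_s: 18.65
position: [0.5912, 0.067, 0.1872]
tool_rot: [[-0.112, -0.001, 0.994], [-0.994, 0.0, -0.112], [0.0, -1.0, -0.001]]
ft_force: [0.4, -0.5, -0.4]
grip_width: 0.0207
```

```bash
python3 - <<'E'
from h import *
go([.5907,.0665,.171],-6.4)
d=snap('scene','18');crop(d,280,150,370,260,6,'pics/c28.png');
d=snap('top','18');crop(d,270,130,390,220,6.5,'pics/c29.png');
E
```

```text
t 18.65 pos [0.5912 0.067  0.1872] fix [30.5 82.7] yaw -6.41 tilt 0.03
 world d [ -0.5  -0.5 -16.2] tool shift [ 0.5 16.2 -0.5] len 16.2 yturn rad -0.0 (shift if turned first) [ 0.5 16.2 -0.5]
```

View pics/c28.png

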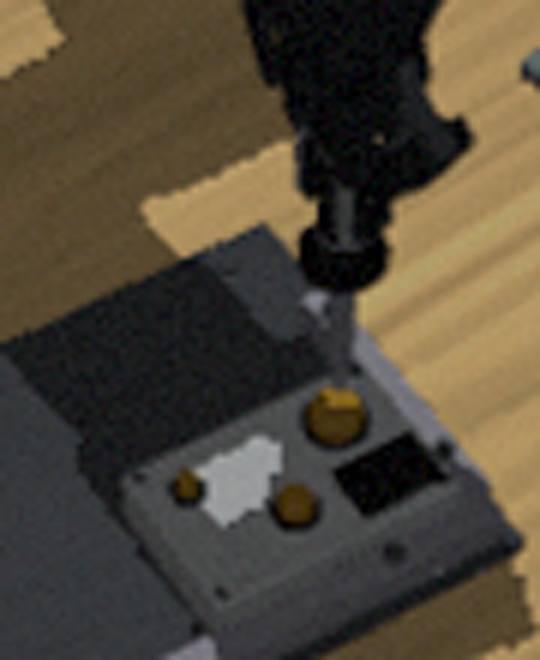

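View pics/c29.png

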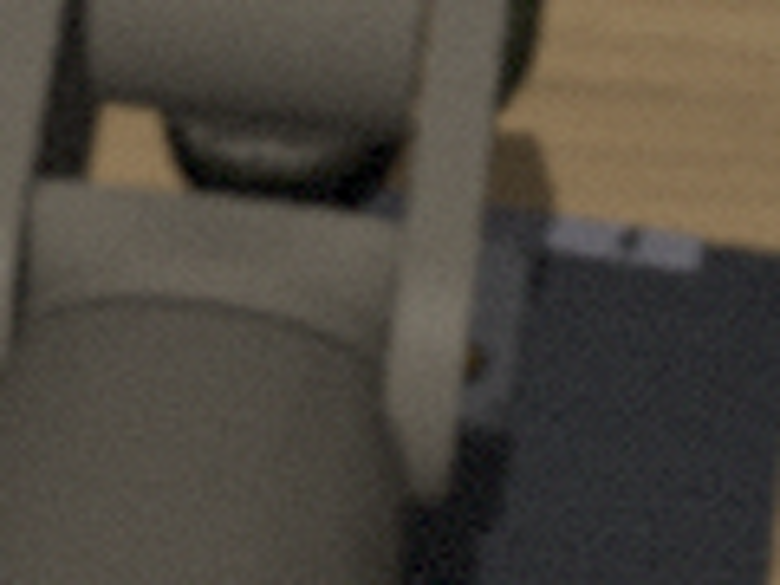

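```bash
python3 - <<'E'
from h import *
d=load("scene18")
f=lambda X:(((proj(d,X)-[280,150])+.5)*6-.5).round(0)
print("tip at TCP xy",f([.5912,.067,.0639]),"projected on stud top",f([.5912,.067,.05]),"stud est",f([.5907,.0665,.05]),"collar",f([.5912,.067,.149]))
print("mid, thin",f([[.6161,.0243,.05],[.5806,-.0048,.05]]))
# stud centroid by colour
im=d["pixels"][208:250,300:345].astype(int);m=(im[...,0]-im[...,2]>25)
n,l,st,c=cv2.connectedComponentsWithStats(m.astype(np.uint8))
for i in range(1,n): print(st[i],(((c[i]+[300,208]-[280,150])+.5)*6-.5).round(0))
E
```

```text
tip at TCP xy [[337. 390.]] projected on stud top [[337. 410.]] stud est [[335. 410.]] collar [[341. 260.]]
mid, thin [[295. 499.]
 [186. 480.]]
[43  0  2  2  3] [385. 353.]
[31  6 10 10 70] [336. 414.]
[ 9 20  4  5 15] [187. 483.]
[26 23  6  6 33] [294. 504.]
```

Tip and stud agree (stud measured at crop 336,414, predicted 335,410; tip about 2 mm off at most on a 12 mm radius). Press about 2.5 mm.

Call:
move_arm:
  targets: [0,8,0,0,0,0,0,5,0,0,0,0,0,3,0,0,0,0,0,0,0,0,0,0,0,0,0,0,0,0]

```text
time_s: 19.38
position: [0.5912, 0.067, 0.1715]
tool_rot: [[-0.112, -0.0, 0.994], [-0.994, -0.0, -0.112], [0.0, -1.0, -0.0]]
ft_force: [-0.2, 1.1, 0.4]
grip_width: 0.021
```

```bash
python3 - <<'E'
from h import *
o=env.observe();print(o['ft_force'],o['position'])
d=snap('scene','19');crop(d,280,150,370,260,6,'pics/c30.png');
E
```

```text
[-0.15953879  1.1278193   0.42278404] [0.59119664 0.0669827  0.17151016]
```

View pics/c30.png

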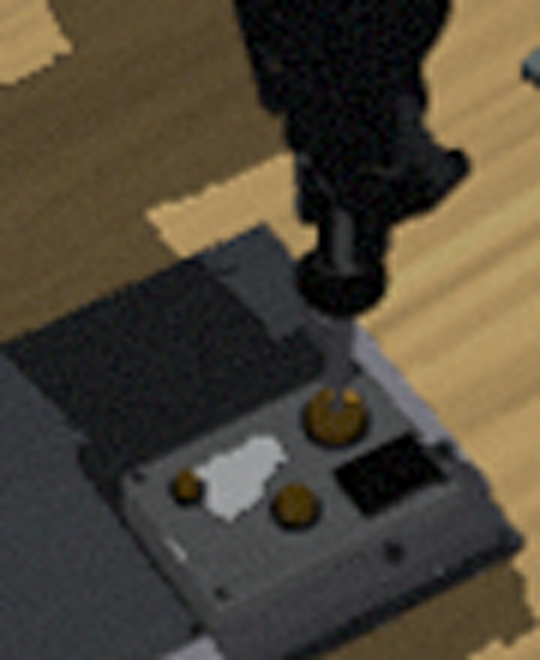

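Tip on the stud top at crop (337,408). Fz rose from −1.4 to +0.4 N. I add 1.5 mm and hold.

Call:
move_arm:
  targets: [0,1.5,0,0,0,0,0,0,0,0,0,0,0,0,0,0,0,0,0,0,0,0,0,0,0,0,0,0,0,0]

```text
time_s: 20.05
position: [0.5913, 0.067, 0.1699]
tool_rot: [[-0.112, 0.0, 0.994], [-0.994, 0.0, -0.112], [-0.0, -1.0, 0.0]]
ft_force: [-0.9, -0.0, 0.4]
grip_width: 0.021
```

```bash
python3 - <<'E'
from h import *
F=[env.observe()['ft_force'] for _ in range(3)];print(F)
go([.6161,.0243,.19],-6.4)
E
```

```text
[array([-0.93527149, -0.0148492 ,  0.35697391]), array([-0.93527149, -0.0148492 ,  0.35697391]), array([-0.93527149, -0.0148492 ,  0.35697391])]
t 20.05 pos [0.5913 0.067  0.1699] fix [30.5 82.7] yaw -6.41 tilt 0.0
 world d [ 24.8 -42.7  20.1] tool shift [ 39.6 -20.1  29.4] len 53.3 yturn rad -0.0 (shift if turned first) [ 39.6 -20.1  29.4]
```

Call:
move_arm:
  targets: [0,1.5,0,0,0,0,0,0,0,0,0,0,0,0,0,0,0,0,0,0,0,0,0,0,0,0,0,0,0,0]

```text
time_s: 20.68
position: [0.5913, 0.067, 0.1684]
tool_rot: [[-0.112, 0.0, 0.994], [-0.994, 0.0, -0.112], [-0.0, -1.0, 0.0]]
ft_force: [-1.4, 0.4, 2.7]
grip_width: 0.0208
```

```bash
python3 - <<'E'
from h import *
F=[]
for i in range(4):
    d=snap('scene','20');F.append(env.observe()['ft_force'][2])
print(np.round(F,2));crop(d,310,170,360,230,10,'pics/c31.png')
E
```

```text
[1.22 1.32 1.47 1.36]
```

View pics/c31.png

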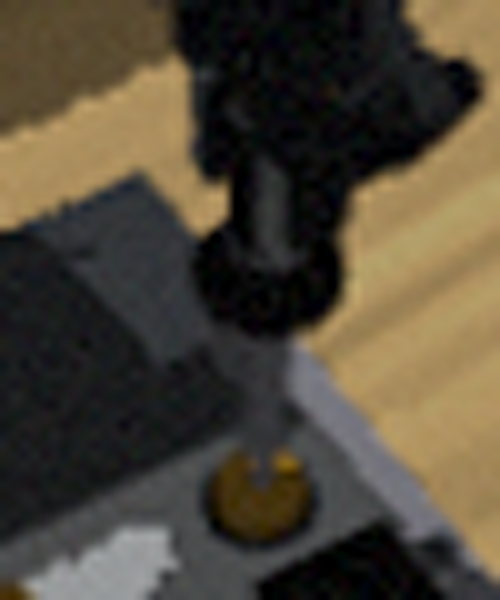

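Averaged 1.35 N + 1.35 N weight ≈ 2.7 N, matching about 4.8 mm of spring travel. Lift and go over the middle stud.

Call:
move_arm:
  targets: [0,-8,0,0,0,0,0,-12,0,0,0,0,20,0,15,0,0,0,19.5,0,14.5,0,0,0,0,0,0,0,0,0]

```text
time_s: 21.5
position: [0.6171, 0.0219, 0.1876]
tool_rot: [[-0.115, -0.001, 0.993], [-0.993, -0.0, -0.115], [0.0, -1.0, -0.001]]
ft_force: [-0.3, -0.3, -1.5]
grip_width: 0.0212
```

```bash
python3 - <<'E'
from h import *
go([.6161,.0243,.1685],-6.4)
d=snap('scene','21');crop(d,290,190,350,260,9,'pics/c32.png')
p=env.observe()['position']
print(proj(d,[p[0],p[1],p[2]-.1233]),((proj(d,[[p[0],p[1],p[2]-.1233],[p[0],p[1],.05],[.6161,.0243,.05]])-[290,190])+.5)*9-.5)
E
```

```text
t 21.5 pos [0.6171 0.0219 0.1876] fix [61.2 40.8] yaw -6.58 tilt 0.04
 world d [ -1.    2.4 -19.1] tool shift [-2.3 19.1 -1.3] len 19.3 yturn rad -0.003 (shift if turned first) [-2.3 19.1 -1.3]
[[328.44811277 229.82805243]] [[350.03301496 362.45247184]
 [349.6425121  392.9417205 ]
 [352.3964158  389.42377617]]
```

View pics/c32.png

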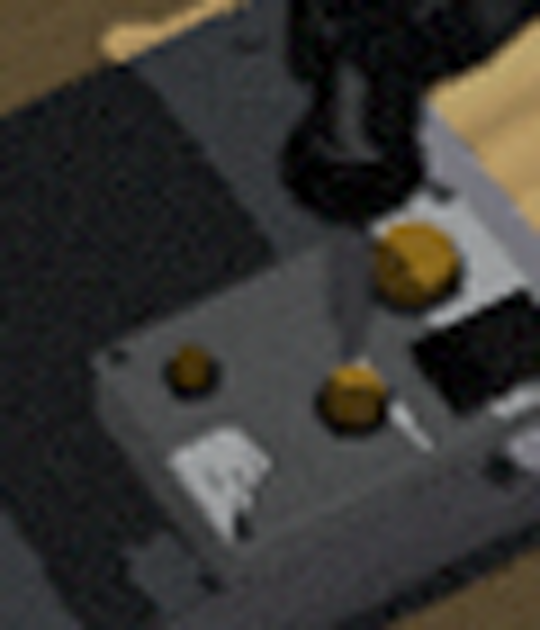

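```bash
python3 - <<'E'
from h import *
go([.6161,.0243,.1685],-6.4)
E
```

```text
t 21.55 pos [0.6166 0.023  0.1876] fix [60.6 41.8] yaw -6.53 tilt 0.06
 world d [ -0.5   1.3 -19.1] tool shift [-1.3 19.1 -0.6] len 19.2 yturn rad -0.002 (shift if turned first) [-1.3 19.1 -0.6]
```

Settling onto target. Press the middle stud.

Call:
move_arm:
  targets: [0,8,0,0,0,0,0,7,0,0,0,0,0,4,0,0,0,0,0,0,0,0,0,0,0,0,0,0,0,0]

```text
time_s: 22.18
position: [0.616, 0.0246, 0.1696]
tool_rot: [[-0.112, -0.0, 0.994], [-0.994, 0.0, -0.112], [-0.0, -1.0, -0.0]]
ft_force: [-1.0, 1.1, 1.4]
grip_width: 0.0209
```

```bash
python3 - <<'E'
from h import *
go([.6161,.0243,.1685],-6.4)
F=[]
for i in range(3):
    d=snap('scene','22');F.append(env.observe()['ft_force'][2])
print(np.round(F,2));crop(d,290,190,350,260,9,'pics/c33.png')
E
```

```text
t 22.18 pos [0.616  0.0246 0.1696] fix [59.9 43.4] yaw -6.4 tilt 0.01
 world d [ 0.1 -0.3 -1.1] tool shift [0.3 1.1 0.1] len 1.1 yturn rad -0.0 (shift if turned first) [0.3 1.1 0.1]
[1.06 0.74 1.46]
```

View pics/c33.png

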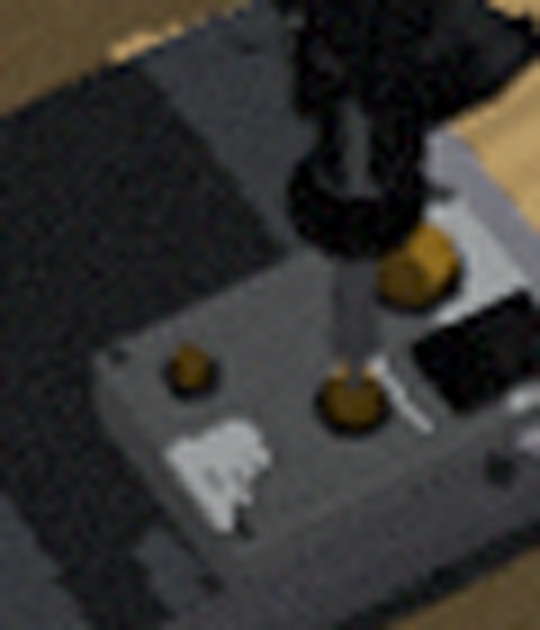

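Tip on the middle stud (crop 355,385), about 2.4 N. Hold briefly, then lift.

Call:
move_arm:
  targets: [0,0,0,0,0,0,0,0,0,0,0,0,0,-8,0,0,0,0,0,-12,0,0,0,0,0,0,0,0,0,0]

```text
time_s: 22.95
position: [0.6168, 0.0243, 0.1908]
tool_rot: [[-0.112, 0.003, 0.994], [-0.994, -0.001, -0.112], [0.0, -1.0, 0.003]]
ft_force: [-0.7, 0.3, -1.3]
grip_width: 0.0205
```

```bash
python3 - <<'E'
from h import *
go([.5806,-.0048,.19],-6.4)
E
```

```text
t 22.95 pos [0.6168 0.0243 0.1908] fix [60.7 43.1] yaw -6.42 tilt 0.17
 world d [-36.2 -29.1  -0.8] tool shift [ 32.9   0.7 -32.7] len 46.4 yturn rad -0.0 (shift if turned first) [ 32.9   0.8 -32.7]
```

Call:
move_arm:
  targets: [17,0,-16,0,0,0,16,0,-16,0,0,0,0,5,0,0,0,0,0,0,0,0,0,0,0,0,0,0,0,0]

```text
time_s: 23.58
position: [0.5811, -0.0044, 0.1842]
tool_rot: [[-0.111, 0.0, 0.994], [-0.994, 0.0, -0.111], [-0.0, -1.0, 0.0]]
ft_force: [0.1, 0.4, -0.5]
grip_width: 0.0207
```

```bash
python3 - <<'E'
from h import *
go([.5806,-.0048,.169],-6.4)
d=snap('scene','23');crop(d,285,190,335,250,11,'pics/c34.png')
p=env.observe()['position']
print((((proj(d,[[p[0],p[1],p[2]-.1233],[p[0],p[1],.05],[.5806,-.0048,.05]])-[285,190])+.5)*11-.5).round())
E
```

```text
t 23.57 pos [ 0.5811 -0.0044  0.1842] fix [28.4 10.6] yaw -6.39 tilt 0.01
 world d [ -0.5  -0.4 -15.2] tool shift [ 0.5 15.2 -0.5] len 15.2 yturn rad 0.0 (shift if turned first) [ 0.5 15.2 -0.5]
[[289. 413.]
 [290. 441.]
 [287. 441.]]
```

View pics/c34.png

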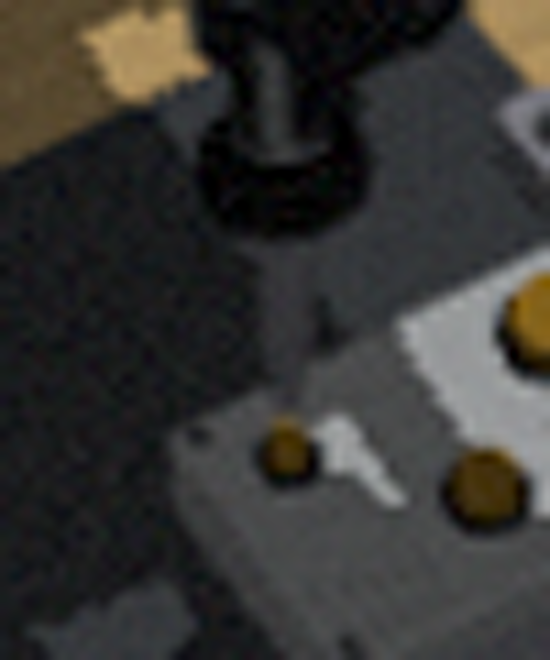

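The tip (crop 290,410) lies straight above the thin stud's top (290,440), as projected. Press.

Call:
move_arm:
  targets: [0,6,0,0,0,0,0,5,0,0,0,0,0,4,0,0,0,0,0,0,0,0,0,0,0,0,0,0,0,0]

```text
time_s: 24.25
position: [0.5807, -0.0048, 0.1696]
tool_rot: [[-0.112, 0.0, 0.994], [-0.994, 0.0, -0.112], [-0.0, -1.0, 0.0]]
ft_force: [-2.1, 0.2, 1.2]
grip_width: 0.0207
```

```bash
python3 - <<'E'
from h import *
go([.5806,-.0048,.169],-6.4)
F=[]
for i in range(3):
    d=snap('scene','24');F.append(env.observe()['ft_force'][2])
print(np.round(F,2));crop(d,285,190,335,250,11,'pics/c35.png')
E
```

```text
t 24.25 pos [ 0.5807 -0.0048  0.1696] fix [28.  10.2] yaw -6.42 tilt 0.01
 world d [-0.1 -0.  -0.6] tool shift [ 0.   0.6 -0.1] len 0.6 yturn rad -0.0 (shift if turned first) [ 0.   0.6 -0.1]
[0.71 1.75 1.66]
```

View pics/c35.png

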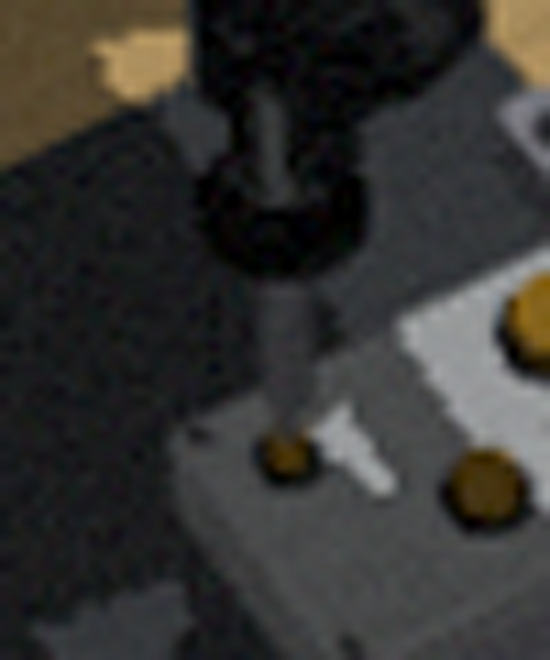

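In contact on the thin stud, about 2.7 N. Brief hold, lift, and return to the fork.

Call:
move_arm:
  targets: [0,0,0,0,0,0,0,0,0,0,0,0,0,-8,0,0,0,0,0,-45,0,0,0,0,0,-55,0,0,0,0]

```text
time_s: 25.02
position: [0.5803, -0.0048, 0.2782]
tool_rot: [[-0.112, -0.002, 0.994], [-0.994, 0.0, -0.112], [-0.0, -1.0, -0.002]]
ft_force: [1.3, 0.1, -1.4]
grip_width: 0.0213
```

```bash
python3 - <<'E'
from h import *
F=[];d=snap('scene','25');go([.5017,.3336,.276],-6.42);print(env.observe()['ft_force'])
crop(d,250,170,380,270,6,'pics/c36.png')
E
```

```text
t 25.07 pos [ 0.5822 -0.0051  0.2868] fix [29.5 10. ] yaw -6.41 tilt 0.68
 world d [-80.5 338.7 -10.8] tool shift [-327.6    9.  -117.9] len 348.3 yturn rad 0.0 (shift if turned first) [-327.6   10.8 -117.8]
[-0.11851082 -0.18266746  5.84354176]
```

View pics/c36.png

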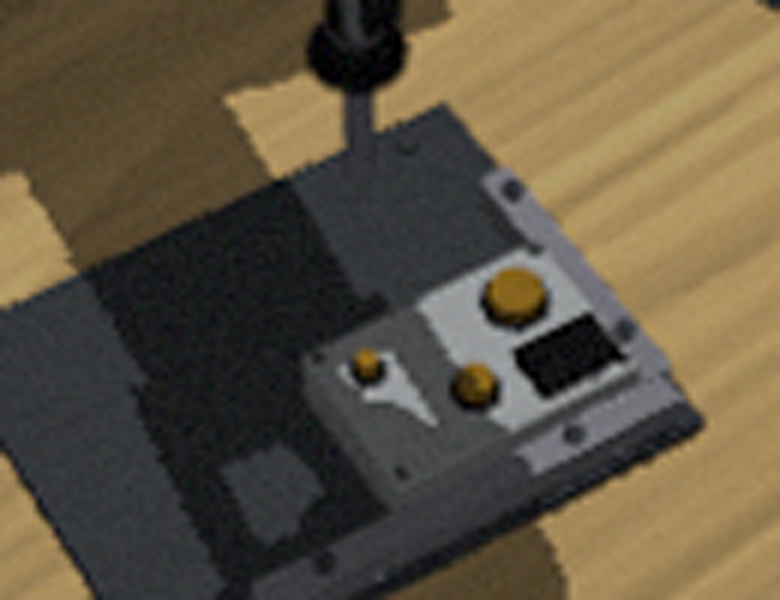

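The unit still looks home. Carry the probe back.

Call:
move_arm:
  targets: [-47,0,-17,0,0,0,-47,0,-17,0,0,0,-47,0,-17,0,0,0,-47,0,-17,0,0,0,-47,0,-16,0,0,0]

```text
time_s: 25.7
position: [0.5229, 0.2396, 0.2776]
tool_rot: [[-0.112, 0.0, 0.994], [-0.994, -0.0, -0.112], [-0.0, -1.0, 0.0]]
ft_force: [0.6, -0.8, -0.9]
grip_width: 0.0209
```

Call:
move_arm:
  targets: [-47,0,-16,0,0,0,-45,0,-16,0,0,0,0,0,0,0,0,0,0,0,0,0,0,0,0,0,0,0,0,0]

```text
time_s: 26.32
position: [0.5024, 0.3321, 0.2774]
tool_rot: [[-0.113, 0.0, 0.994], [-0.994, -0.0, -0.113], [0.0, -1.0, 0.0]]
ft_force: [0.3, -0.2, -1.2]
grip_width: 0.0214
```

```bash
python3 - <<'E'
from h import *
d=snap('scene','26');go([.501,.333,.158],-6.42)
crop(d,330,20,450,180,4,'pics/c37.png')
E
```

```text
t 26.38 pos [0.5024 0.3321 0.2774] fix [-87.4 336.3] yaw -6.51 tilt 0.01
 world d [  -1.4    0.9 -119.4] tool shift [ -0.7 119.4  -1.5] len 119.5 yturn rad -0.001 (shift if turned first) [ -0.7 119.4  -1.5]
```

View pics/c37.png

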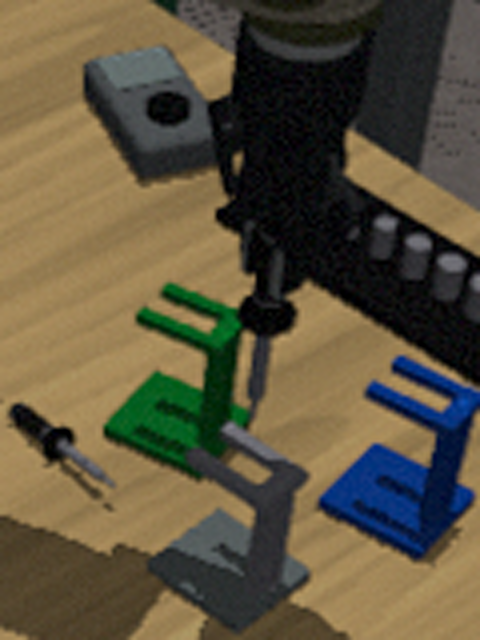

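Same pose as after the lift. The position (0.502, 0.332) is within 2 mm of the slot axis, so I descend.

Call:
move_arm:
  targets: [0,20,0,0,0,0,0,30,0,0,0,0,0,35,0,0,0,0,0,25,0,0,0,0,0,8,0,0,0,0]

```text
time_s: 27.0
position: [0.5018, 0.3323, 0.1581]
tool_rot: [[-0.113, -0.002, 0.994], [-0.994, -0.001, -0.113], [0.001, -1.0, -0.002]]
ft_force: [0.8, 0.2, -0.7]
grip_width: 0.021
```

```bash
python3 - <<'E'
from h import *
d=snap('scene','27');go([.501,.333,.1533],-6.42);print(env.observe()['ft_force'])
crop(d,350,80,450,180,6,'pics/c38.png')
E
```

```text
t 27.05 pos [0.5019 0.3324 0.1581] fix [-87.9 336.5] yaw -6.47 tilt 0.12
 world d [-0.9  0.6 -4.8] tool shift [-0.5  4.8 -1. ] len 4.9 yturn rad -0.001 (shift if turned first) [-0.5  4.8 -1. ]
[-1.44550735  0.05338149 -1.89172544]
```

View pics/c38.png

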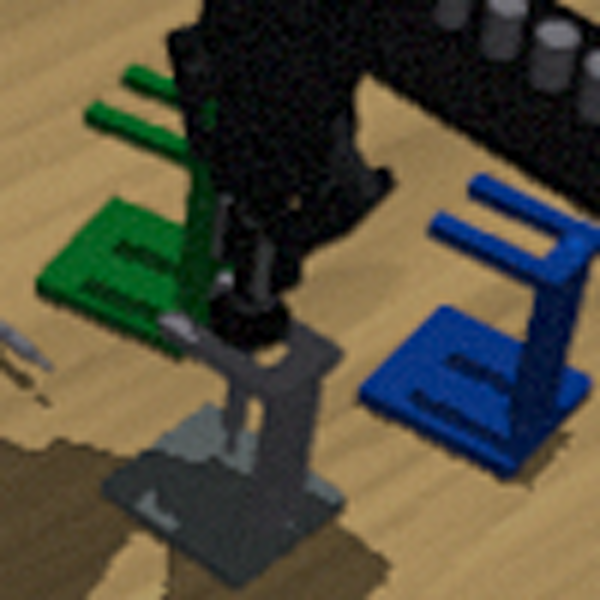

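The shank is in the slot and the collar is just above the fork. Lower until it rests.

Call:
move_arm:
  targets: [0,2,0,0,0,0,0,1.5,0,0,0,0,0,1,0,0,0,0,0,0.5,0,0,0,0,0,0,0,0,0,0]

```text
time_s: 27.68
position: [0.502, 0.3331, 0.1544]
tool_rot: [[-0.112, 0.0, 0.994], [-0.994, 0.0, -0.112], [-0.0, -1.0, 0.0]]
ft_force: [1.0, 0.5, -0.9]
grip_width: 0.021
```

Call:
move_arm:
  targets: [0,0.5,0,0,0,0,0,0.5,0,0,0,0,0,0.5,0,0,0,0,0,0,0,0,0,0,0,0,0,0,0,0]

```text
time_s: 28.3
position: [0.502, 0.3332, 0.1533]
tool_rot: [[-0.112, 0.001, 0.994], [-0.994, 0.0, -0.112], [-0.0, -1.0, 0.001]]
ft_force: [-2.0, 0.1, 5.0]
grip_width: 0.0206
```

Resting on the collar (5 N at z = 0.1533, the same as at pick-up). Release.

Call:
move_arm:
  targets: [0,0,0,0,0,0,0,0,0,0,0,0,0,0,0,0,0,0,0,0,0,0,0,0,0,0,0,0,0,0]
  hand: 0.2

```text
time_s: 28.92
position: [0.5019, 0.3331, 0.1528]
tool_rot: [[-0.112, -0.0, 0.994], [-0.994, 0.0, -0.112], [-0.0, -1.0, -0.0]]
ft_force: [-0.1, 0.2, -0.0]
grip_width: 0.0511
```

Call:
move_arm:
  targets: [0,-10,0,0,0,0,0,-25,0,0,0,0,0,-35,0,0,0,0,0,-40,0,0,0,0,0,-20,0,0,0,0]

```text
time_s: 29.55
position: [0.5022, 0.3333, 0.2861]
tool_rot: [[-0.112, 0.004, 0.994], [-0.994, 0.002, -0.112], [-0.002, -1.0, 0.004]]
ft_force: [-0.7, -0.4, -0.4]
grip_width: 0.0515
```

Call:
move_arm:
  targets: [50,0,0,0,0,0,50,0,-20,0,0,0,50,0,-30,0,0,0,50,0,-30,0,0,0,0,0,0,0,0,0]

```text
time_s: 30.18
position: [0.3983, 0.1416, 0.284]
tool_rot: [[-0.115, 0.001, 0.993], [-0.993, -0.0, -0.115], [0.0, -1.0, 0.001]]
ft_force: [0.4, 1.0, 0.3]
grip_width: 0.0512
```

```bash
python3 - <<'E'
from h import *
s=snap('scene','28');t=snap('top','28');crop(s,240,80,460,280,3.6,'pics/c39.png');crop(t,130,130,410,290,2.8,'pics/c40.png')
for d,(u0,v0,u1,v1) in((t,(185,180,240,235)),(s,(360,100,415,180))):
    Q=cloud(d)[v0:v1,u0:u1].reshape(-1,3);Q=Q[(Q[:,2]>.187)&(Q[:,2]<.196)]
    if len(Q): print(len(Q),Q.mean(0),cv2.minEnclosingCircle((Q[:,:2]*1e3).astype(np.float32)))
E
```

```text
39 [0.50473711 0.33444389 0.19000041] ((503.3158264160156, 332.5628662109375), 10.305695533752441)
33 [0.50403455 0.33304238 0.18930281] ((503.0318603515625, 332.3428955078125), 11.63699722290039)
```

View pics/c39.png

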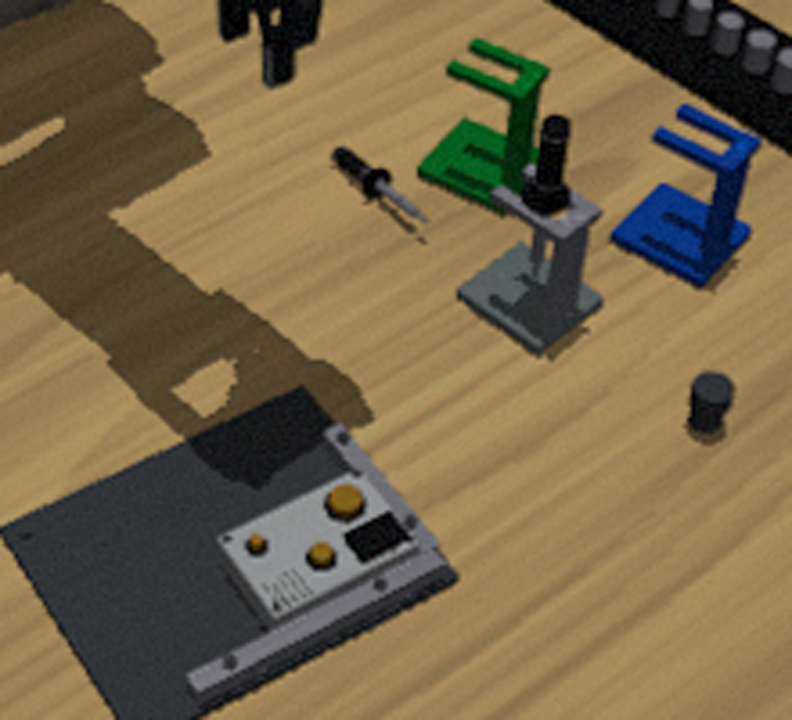

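View pics/c40.png

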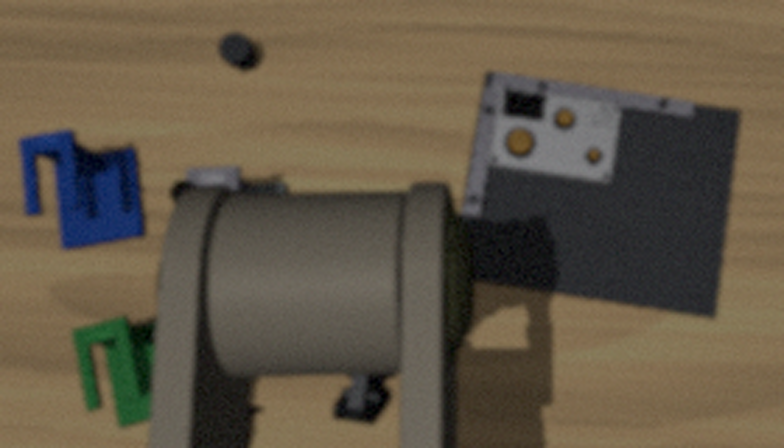

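The probe hangs upright in the grey fork (crop 550,165) and the unit is in its corner. One numeric check of the unit, wrench and socket against earlier pictures:

```bash
python3 - <<'E'
from h import *
def reg(a,b,box):
    u0,v0,u1,v1=box;g=[cv2.cvtColor(load(x)["pixels"],cv2.COLOR_RGB2GRAY)[v0:v1,u0:u1].astype(np.float32) for x in(a,b)]
    sh,r=cv2.phaseCorrelate(g[0],g[1]);return np.round(sh,2),round(r,2)
print("unit scene",reg("scene13","scene28",(300,210,360,255)),"unit top",reg("top13","top28",(304,155,355,198)))
print("wrench",reg("scene0","scene28",(165,305,230,392)),reg("top0","top28",(460,130,490,205)))
print("socket",reg("scene0","scene28",(425,175,450,210)),reg("top0","top28",(203,138,230,160)))
print(env.observe()['time_s'],env.observe()['qvel'].round(2))
s,t=load("scene28"),load("top28")
def blobs(d,b):
    u0,v0,u1,v1=b;im=d["pixels"][v0:v1,u0:u1].astype(int);m=(im[...,0]-im[...,2]>45)
    n,l,st,c=cv2.connectedComponentsWithStats(m.astype(np.uint8));return [(c[i]+[u0,v0]).round(2).tolist() for i in range(1,n) if st[i][4]>8]
for a,b,box in(("scene13","scene28",(300,210,352,248)),("top13","top28",(306,160,352,192))): print(blobs(load(a),box),blobs(load(b),box))
E
```

```text
unit scene (array([0.05, 0.53]), 0.88) unit top (array([0.06, 0.56]), 1.0)
wrench (array([-0.  ,  0.01]), 1.04) (array([0.07, 0.59]), 1.04)
socket (array([ 0.59, -0.02]), 0.98) (array([0.37, 0.21]), 1.17)
30.275 [ 1.27  1.74 -1.    0.13 -0.21  0.03]
[[335.36, 218.07], [310.77, 229.85], [328.52, 233.11]] [[349.27, 212.12], [335.42, 218.15], [310.75, 229.67], [328.59, 233.07]]
[[331.35, 171.53], [315.23, 180.15]] [[331.38, 171.75], [315.18, 180.18]]
```

```bash
python3 - <<'E'
from h import *
def edge(name,axis,val,z,rng,half=7):
    d=load(name);g=cv2.GaussianBlur(cv2.cvtColor(d["pixels"],cv2.COLOR_RGB2GRAY).astype(np.float32),(0,0),.7)
    off=np.arange(-half,half+.01,.25);res=[];ys=np.linspace(*rng,25)
    for y in ys:
        P=[[val+o,y,z] if axis==0 else [y,val+o,z] for o in off]
        uv=proj(d,T(FX,np.array(P)/1e3)).astype(np.float32)
        v=cv2.remap(g,uv[:,0].reshape(1,-1),uv[:,1].reshape(1,-1),cv2.INTER_CUBIC)[0]
        w=np.abs(np.gradient(v));k=w.argmax();s=slice(max(0,k-6),k+7);res.append((w[s]*off[s]).sum()/w[s].sum())
    res=np.array(res);ok=abs(res-np.median(res))<1.5
    a,b=np.polyfit(ys[ok],res[ok],1);return "off %.2f mm at mid, slope %.4f, n %d"%(a*np.mean(rng)+b,a,ok.sum())
for n in("top13","top28","scene13","scene28"):
    print(n,"unit -x edge",edge(n,0,5,40,(-5,100)),"| unit -y edge",edge(n,1,-10,40,(12,78)))
for n in("top13","scene13"):
    print(n,"plate -x edge",edge(n,0,-105,10,(-120,60)),"| plate -y edge",edge(n,1,-130,10,(-95,95)))
print(edge("scene13",0,105,10,(-110,110)))
E
```

```text
top13 unit -x edge off -0.91 mm at mid, slope 0.0024, n 25 | unit -y edge off 0.62 mm at mid, slope -0.0016, n 24
top28 unit -x edge off -1.03 mm at mid, slope -0.0012, n 25 | unit -y edge off 0.46 mm at mid, slope -0.0054, n 25
scene13 unit -x edge off 0.49 mm at mid, slope -0.0025, n 22 | unit -y edge off 1.07 mm at mid, slope 0.0004, n 23
scene28 unit -x edge off 0.65 mm at mid, slope -0.0062, n 23 | unit -y edge off 1.07 mm at mid, slope 0.0002, n 23
top13 plate -x edge off -1.05 mm at mid, slope 0.0060, n 24 | plate -y edge off 0.98 mm at mid, slope -0.0055, n 22
scene13 plate -x edge off 0.08 mm at mid, slope 0.0001, n 21 | plate -y edge off -1.20 mm at mid, slope -0.0047, n 25
off 4.33 mm at mid, slope 0.0030, n 24
```

Call:
move_arm:
  targets: [0,0,0,0,0,0,0,0,0,0,0,0,0,0,0,0,0,0,0,0,0,0,0,0,0,0,0,0,0,0]

```text
time_s: 30.9
position: [0.4001, 0.1434, 0.2828]
tool_rot: [[-0.112, -0.0, 0.994], [-0.994, -0.0, -0.112], [0.0, -1.0, -0.0]]
ft_force: [0.0, -0.2, -0.3]
grip_width: 0.0511
```

The unit's edges lie within about 1 mm and 0.006 rad of home relative to the plate's own edges, and did not change during pressing. Hand in.

```bash
python3 -c "
from rig import env
print(env.close_job())"
```

```text
the job is handed in; nothing more can be done
None
```

The job is done and was handed in at 30.9 s, with the robot standing clear and touching nothing.

**Pushing the unit:** I pushed it along the plate onto the long stop (about 9 N), then along that stop onto the short one (about 12 N). The first push jammed: the unit's near corner slipped inside an open finger, with 18 N sideways and 10 N upward on the tool. I backed off and repeated the push with the fingers closed to 40 mm.

**Pressing the studs:** I took the larger probe from the grey fork and pressed thick, middle, then thin, at roughly 2.5 to 2.8 N. Contact on the thick stud lasted about 1.5 s, longer than the half second asked, because I pressed in steps to confirm it by force. The middle and thin studs took about 0.7 s each.

**Returning the probe:** I lowered it into the fork until the collar rested and let go. It hangs upright there.

**Last checks:**
- **Unit:** its edges are within about 2 mm and 0.01 rad of home measured against the plate's edges, and they did not move during the pressing. One hand-picked fit from the scene camera alone gave −0.03 rad; the top view and the edge fits did not support it.
- **Probe:** its top is at 0.190 m, the height expected when it rests on its collar. It is within 2 mm of where it started.
- **Wrench and socket:** they show no movement beyond the roughly half-pixel error of the comparison.
- **Small look-alike probe:** it tipped over by itself in the first two seconds, before the arm came near it, and I left it where it lay.

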